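# Recharge the drying crock from the dosing wheel

## Robot

A 6-joint arm with a two-finger parallel gripper is mounted at the origin on the work surface. World frame = base frame: x ahead of the robot, y to its left, z up, the work surface at z = 0. Lengths are in m, angles in rad, forces in N, time in s.
With the tool pointing down it reaches from about 0.275 to 0.725 m from the base axis. Payload 15.9 kg.
Tool frame: the origin (TCP) lies on the centre line of the jaws, within the pads' length; the fingertips stand 17 mm ahead of it and the grasp point (between the pads) lies 2 mm behind it (bot.finger_overhang is the distance from the TCP to the fingertips, in m); z points along the fingers, y is the line along which they close (so a half turn about z gives the same grasp; the last joint's range is limited). The gripper opens to 85 mm and grips with 20 to 120 N. Pads are 22 mm wide; open, the fingers measure 114 mm over their backs; the gripper's body (76 mm by 85 mm) begins 54 mm behind the grasp point. The pads swing forward as they close: fully open they stand 13 mm farther back than shut.
Start: joints at [1.241, 0.213, -0.034, 1.323, 0, 1.571], TCP at [0.162, 0.473, 0.248] pointing down, gripper open.
Joint ranges: [-2.98, 2.98], [-0.74, 1.72], [-1.14, 1.35], [-2.1, 2.04], [-1.57, 1.44], [-3.14, 3.14]. Speed limits (rad/s): [1.89, 1.89, 2.39, 2.57, 3.14, 3.14].

## Interface

Orientations are given as a unit quaternion [x, y, z, w].
In Python, from station import bot, grab_frame, camera_info, finder gives the robot as it stands.
- The arm moves only by the tool arm_command, never from a script. Its argument "commands" is a list of rows, each an object with "grip": the closure in counts, from 0 (fully open) to 255 (shut); "travel": the shift along the tool's x, y, z in mm, a list of three; "angular": the turn, a rotation vector about the tool's x, y, z in rad, a list of three. In form: [{"grip": grip, "travel": [dx, dy, dz], "angular": [rx, ry, rz]}, ...]. A call has 1 to 5 rows; each row shifts and turns the commanded pose from where the row before left it, along the tool's axes as they then stand; what a row does not reach is not made up. A row lasts 1/8 s, in which the tool goes at most 62.5 mm and 10.7 degrees, less where a joint would pass 70% of its speed; a pose out of reach is approached as far as the arm can. A call with a gripper value outside its range is refused whole. The fingers move at their own pace and stop on an object; "force" is the grip in N (left out, the last holds). Time passes only in rows, so rows that do not move let the fingers close. It gives the time, the measured TCP pose, the force, the opening and the grip force at its end, in the units of the state.
- bot.sense(): the state, without advancing time (a new reading comes with each control period).
- grab_frame(name): name is "side" or "top" or "wrist"; returns the picture (400x640x3 uint8, red, green, blue); there is no depth.
- camera_info(name): a dict with "fx", "fy", "cx", "cy" (pixels), "k1" (the pictures are not rectified: a ray, as slopes to the right and down, at radius r is drawn at 1 + k1 r^2 times it, then the intrinsics apply), "pose" (4x4, takes a point from camera to world coordinates); the wrist camera has in their place "tool_from_camera" (4x4, takes a point from camera to tool coordinates, whose origin is the TCP and whose axes are the flange's). Camera axes: x right, y up, looking along -z (the intrinsics and any distortion apply to the point x, -y, -z); pixel columns grow to the right and rows downward; lengths in m; the calibration is good to about 2 mm. A picture is of the moment at which its call begins: read the wrist's pose just before it. camera_info takes no time and is no camera call.
- bot.close_job(): hands the job in; it is judged then, once.
Trained networks look in the newest picture that a camera, given by its name, has taken for a name from the list of things; names that differ only in an ending like _2 or _b are one class to them, and where a whole thing is asked for, a point or a joint stands for the part that bears it (a point fixed in the world has none). Each returns a list of dicts, best first, with "score" (0 to 1); they miss things now and then, are a little off and sometimes report something else, mostly with a low value. They report only what shows in the picture. A call takes as long as a camera call. They do not tell look-alikes from the thing itself.
- finder.recognise(target, camera): "position" ([column, row] in pixels, amid what is visible of it).
- finder.pinpoint(target, camera): "position" ([column, row] in pixels: a listed point, or the origin of a listed thing).
The state is a dict: "time": time; "joint_positions": joint angles; "qvel": joint speeds; "effort": joint torques, N m; "position": TCP position; "eef_rot": TCP orientation; "contact_force": force on the tool from outside, world axes, zero at the start; "ft_torque": the same for the moment, N m; "gripper_width": opening from 0.0 (shut) to 1.0 (fully open); "grip_force": force on a finger pad.
Only numpy, scipy, OpenCV 4.12 (cv2) and the standard library are available. Lean on these libraries where they do the work, as an engineer would, in place of code of your own. Each camera call takes 0.05 s, during which the arm holds its last target. There are 200 camera calls.

## Task

Recharge the white crock with drying balls: take its wooden lid off, stand the metal cup on the round spot in the tray under the dispenser's chute, and turn the dosing wheel so that every clay ball in it comes over the drop hole and ends up in the cup, but keep the square humidity logger in its wheel pocket (never turn it over the hole). When all the balls are in the cup, pour them all into the crock, stand the empty cup upright back in the middle of its cork mat, and put the lid back squarely on the crock; leave the bottle, the jar and the white bottle cap where they are.

Things in the scene. Friction and masses are not known exactly. Their poses are not given: they have to be found in the camera images.
- wheel_grip (a point): Dosing wheel's black bar grip on its hub: 60 mm long, 14 mm thick, 44 mm tall. Point on the wheel's vertical axis, 55 mm above the deck, 20 mm below the bar's top, 23 mm above the tube tops; x along the bar (towards one tube), z up. The wheel turns either way without end stops, light friction (0.06 N m), and stays where left. It reaches 84 mm from the axis.
- wheel (a joint): Angle of the dosing wheel (rad), 0 at the start, growing anticlockwise seen from above. The wheel is six white tubes, open above and below, 60 degrees apart, centres 64 mm from the axis; inner diameter 34 mm, outer 40, 30 mm tall. They slide over the fixed deck, on which their contents rest, and push the contents round.
- drop_hole (a point): Centre of the 40 mm drop hole in the dispenser's fixed deck (190 x 190 mm, top 150 mm above the table), 64 mm from the wheel's axis. What a tube brings over it (within about 0.08 rad) drops on a chute, 49 mm wide, sloping towards -x of this frame and ending 117 mm from the wheel's axis with its side walls up to 110 mm above the table; it throws a ball into a cup on the round spot.
- cup_spot (a point): Centre of the dark round spot (72 mm) on the catch tray's floor, where the cup must stand (within about 12 mm) to catch the balls; 3 mm above the table, 158 mm from the wheel's axis. Tray 120 mm (from x = -80 to +40 mm) by 126 mm (y), rims 16 mm above the table. The chute comes from +x of this frame; the sides (y) are free for the fingers. Fixed in a run.
- cup_mid (a point): Open metal cup, 85 mm tall, outer diameter 62 mm at the foot and 68 mm at the rim, wall 3 mm, floor 4 mm, about 0.14 kg. The point is on its axis at half height (42.5 mm above its foot); z points to its mouth. It starts upright on the cork mat.
- mat: Round cork mat, 100 mm diameter, 4 mm thick, fixed; origin at the centre of its underside, on the table. The cup's home.
- crock_rim (a point): White ceramic crock, round, outer diameter 132 mm, inner 120 mm, 55 mm tall, inner floor 6 mm above the table; fixed. The point is the centre of its mouth, at rim height; z is up.
- lid_knob (a point): Flat round wooden lid of the crock, 150 mm diameter, 7 mm thick, with a round knob 26 mm in diameter and 30 mm tall in its middle, about 0.12 kg. The point is on its axis at the knob's middle, 22 mm above its underside; z is up. It starts on the crock (no plug: it lies flat on the rim).
- logger_mid (a point): Humidity logger: a small white block 22 x 22 mm, 26 mm tall, with a little green window on top, standing in one tube of the wheel; the point is its centre. It must stay in the wheel.
- ball1_center (a point): Centre of a clay drying ball, 28 mm diameter, 22 g, starting in one tube of the wheel (two to four of the four balls are present; None if absent).
- ball2_center (a point): Centre of a clay drying ball, 28 mm diameter, 22 g, starting in one tube of the wheel (two to four of the four balls are present; None if absent).
- ball3_center (a point): Centre of a clay drying ball, 28 mm diameter, 22 g, starting in one tube of the wheel (two to four of the four balls are present; None if absent).
- ball4_center (a point): Centre of a clay drying ball, 28 mm diameter, 22 g, starting in one tube of the wheel (two to four of the four balls are present; None if absent).
- spirit: Bystander: clear plastic bottle, 72 mm diameter, 210 mm tall, upright; origin at its foot.
- jar: Bystander: amber glass jar, 56 mm diameter, 75 mm tall; origin at its foot.
- cap: Bystander: white bottle cap, 36 mm diameter, 14 mm tall; origin at its foot.
Things that resemble listed ones, but are neither listed nor needed, are in the scene too. What is shaped like the part that bears cup_mid but red is not meant.

How it is judged:
By the outcome, as a careful person would: the job done as asked, in the order asked, and still so for the second after the job is handed in, with the robot touching nothing.
Of ball1, ball2, ball3, ball4 only 2 to 4 are there at a start; the rules pass over those that are not, and their reading is None.
At some moment in a run one of lid, cup may be knocked a few centimetres aside while the robot is not near it.
It also fails if it takes over 210 s, if anything falls off the work surface, if the arm or the gripper's body presses on something with over 40 N, if the wrist force passes 120 N, or if a joint passes its speed limit or range.

## Working session

There is one attempt and no reset: what is moved stays moved. The work goes in short steps, Python scripts to look and compute and a tool call to move; the robot and the scene stay as the last step left them, time stands still between calls to the robot, and variables do not carry over. Pictures are saved under pics/ and viewed, at most 15 in all, crops included, and the job is handed in when it is done.

Besides the shell and the picture viewer there is one more tool, called after ">>>" as a command line: name --argument value ..., lists and objects as JSON in quotes. arm_command: Moves the arm, as the interface text tells. Its arguments: {"type":"object","properties":{"commands":{"type":"array"},"force":{"type":"number"}},"required":["commands"]}

```bash
mkdir -p pics; cat > h.py <<'E'
import numpy as np, cv2
from station import bot, grab_frame, camera_info, finder
from scipy.spatial.transform import Rotation as R
def pose():
    s=bot.sense(); T=np.eye(4); T[:3,:3]=R.from_quat(s["eef_rot"]).as_matrix(); T[:3,3]=s["position"]; return T
def cam(name,T=None):
    c=camera_info(name)
    P=np.array(c["pose"]) if "pose" in c else (pose() if T is None else T)@np.array(c["tool_from_camera"])
    return c,P
def ray(name,px,T=None):
    c,P=cam(name,T)
    d=np.array([(px[0]-c["cx"])/c["fx"],(px[1]-c["cy"])/c["fy"]]); u=d.copy()
    for _ in range(20): u=d/(1+c["k1"]*(u@u))
    v=P[:3,:3]@np.array([u[0],-u[1],-1]); return P[:3,3],v
def at_z(name,px,z,T=None):
    o,v=ray(name,px,T); return o+v*(z-o[2])/v[2]
def proj(name,p,T=None):
    c,P=cam(name,T); q=np.linalg.inv(P)@np.r_[p,1]; u=np.array([q[0],-q[1]])/-q[2]
    u=u*(1+c["k1"]*(u@u)); return np.array([u[0]*c["fx"]+c["cx"],u[1]*c["fy"]+c["cy"]])
def save(name,fn,crop=None,s=1):
    im=grab_frame(name)[:,:,::-1]
    if crop: a,b,c,d=crop; im=im[b:d,a:c]
    cv2.imwrite("pics/"+fn,cv2.resize(im,None,fx=s,fy=s,interpolation=cv2.INTER_CUBIC))
def totool(dp):  # world delta (m) -> tool mm
    return (pose()[:3,:3].T@np.array(dp)*1000).round(1)
E
cat > a.py <<'E'
from h import *
save("top","top0.png"); save("side","side0.png")
Z=dict(wheel_grip=.205,drop_hole=.15,cup_spot=.003,cup_mid=.0465,mat=0,crock_rim=.055,lid_knob=.077,logger_mid=.163,ball1_center=.164,spirit=0,jar=0,cap=0)
for n,z in Z.items():
    for r in finder.pinpoint(n,"top")[:5]:
        print(n,round(r["score"],2),np.round(r["position"]),at_z("top",r["position"],z).round(3))
print(bot.sense()["time"],camera_info("top")["pose"],camera_info("side")["pose"],camera_info("wrist"))
E
python3 a.py
```

```text
wheel_grip 0.56 [426. 161.] [ 0.619 -0.221  0.205]
wheel_grip 0.27 [460. 256.] [ 0.426 -0.288  0.205]
drop_hole 0.94 [403. 190.] [ 0.562 -0.184  0.15 ]
cup_spot 0.7 [370. 224.] [ 0.487 -0.129  0.003]
cup_mid 0.87 [276. 246.] [0.429 0.108 0.046]
mat 0.57 [273. 237.] [0.449 0.124 0.   ]
lid_knob 0.81 [193. 204.] [0.529 0.312 0.077]
logger_mid 0.43 [406. 141.] [ 0.67  -0.188  0.163]
ball1_center 0.65 [390. 168.] [ 0.609 -0.152  0.164]
spirit 0.9 [324. 142.] [ 0.703 -0.005  0.   ]
jar 0.76 [458. 258.] [ 0.404 -0.355  0.   ]
cap 0.48 [313. 248.] [0.423 0.018 0.   ]
0.7 [[ 0.01808812  0.99729402 -0.07125622  0.485301  ]
 [-0.99918464  0.01545751 -0.03729767 -0.01868571]
 [-0.0360953   0.07187276  0.99676047  0.9769087 ]
 [ 0.          0.          0.          1.        ]] [[ 0.88681599  0.24266463 -0.39328269  0.18720689]
 [-0.46166608  0.50303804 -0.73062792 -0.71402188]
 [ 0.0205386   0.8294978   0.55813221  0.68002848]
 [ 0.          0.          0.          1.        ]] {'fx': 353.65738536527726, 'fy': 353.65738536527726, 'cx': 320.708768101284, 'cy': 201.39931975559853, 'k1': 0.01389127842859398, 'tool_from_camera': array([[-8.17660104e-05,  9.60890195e-01,  2.76929642e-01,
         7.12921034e-02],
       [ 9.99999909e-01, -3.71899714e-05,  4.24300848e-04,
        -2.31957419e-04],
       [ 4.18005530e-04,  2.76929651e-01, -9.60890105e-01,
        -1.25492124e-01],
       [ 0.00000000e+00,  0.00000000e+00,  0.00000000e+00,
         1.00000000e+00]])}
```

View pics/top0.png

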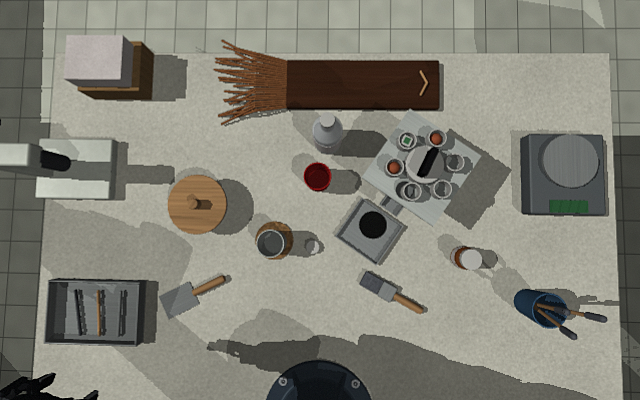

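View pics/side0.png

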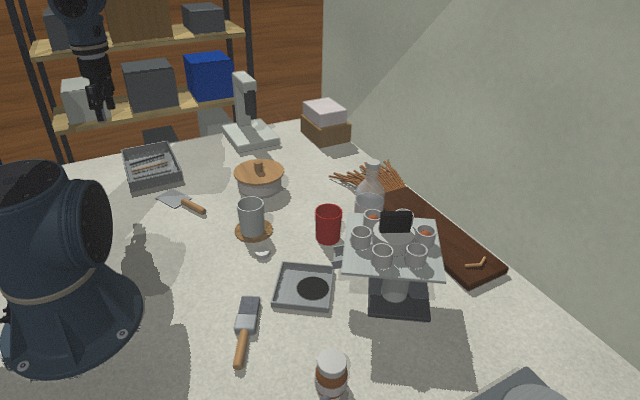

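```bash
python3 - <<'E'
from h import *
save("top","wheelcrop.png",(350,100,490,290),3.1)
E
```

```text
(no output)
```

View pics/wheelcrop.png

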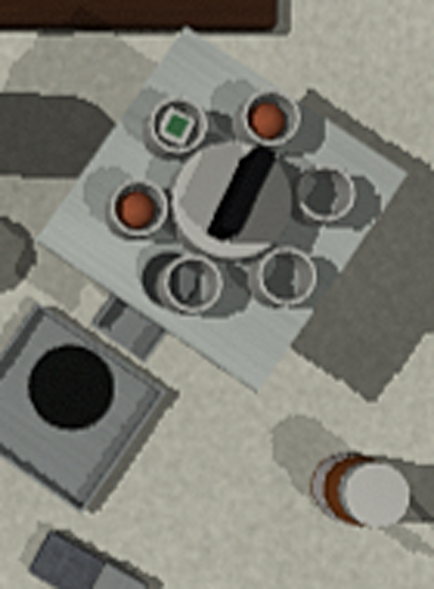

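The top view shows the lid at (197,204), the grey metal cup on the mat at (272,241) and the wheel hub at about (425,163). Two balls sit in the tubes at (394,167) and (436,138), with the logger at (407,140); the other three tubes look empty. The cap is at (313,246) and the jar at (465,258).

There are two candidates for the cup: the grey one at (272,241) and the red one at (317,177). The grey metal one on the cork mat is the one meant.

```bash
python3 - <<'E'
from h import *
print([a for a in dir(bot) if a[0]!='_'], bot.finger_overhang)
s=bot.sense(); print(s["position"],s["eef_rot"]); print(pose()[:3,:3].round(2))
C=lambda a,b:(a/3.1+350,b/3.1+100)
tops=np.array([at_z("top",C(*p),.182)[:2] for p in [(138,208),(177,126),(269,118),(325,195),(287,276),(191,284)]])
c=tops.mean(0); print("axis",c); 
for t in tops: d=t-c; print(t.round(3),np.hypot(*d).round(4),np.degrees(np.arctan2(d[1],d[0])).round(1))
sp=at_z("top",C(71,386),.003)[:2]; print("spot",sp,np.hypot(*(sp-c)),np.degrees(np.arctan2(*(sp-c)[::-1])))
print("bar",[at_z("top",C(*p),.225)[:2] for p in [(265,150),(222,237)]])
print("lid",at_z("top",(197,204),.062),"cuprim",at_z("top",(271.5,243.5),.089))
im=grab_frame("top")[:,:,::-1][200:280,230:340]; r2=grab_frame("top")[:,:,::-1][150:230,290:400]
cv2.imwrite("pics/cups.png",cv2.resize(np.hstack([im,r2]),None,fx=3.5,fy=3.5,interpolation=cv2.INTER_CUBIC))
E
```

```text
['Unreachable', 'close_job', 'finger_overhang', 'sense'] 0.017
[0.16192244 0.47303281 0.24830258] [ 1.64151677e-01  9.86435110e-01 -6.53310302e-06 -3.44438277e-06]
[[-0.95  0.32 -0.  ]
 [ 0.32  0.95 -0.  ]
 [ 0.   -0.   -1.  ]]
axis [ 0.61490043 -0.22315083]
[ 0.609 -0.16 ] 0.0638 95.1
[ 0.667 -0.186] 0.0637 35.4
[ 0.673 -0.249] 0.0637 -24.2
[ 0.62  -0.287] 0.064 -85.6
[ 0.564 -0.261] 0.0637 -143.7
[ 0.557 -0.196] 0.064 154.7
spot [ 0.48592177 -0.13600523] 0.15565940087366373 145.95471602311414
bar [array([ 0.64167463, -0.23413151]), array([ 0.5841486 , -0.20622638])]
lid [0.52897626 0.30765839 0.062     ] cuprim [0.43637242 0.11449474 0.089     ]
```

View pics/cups.png

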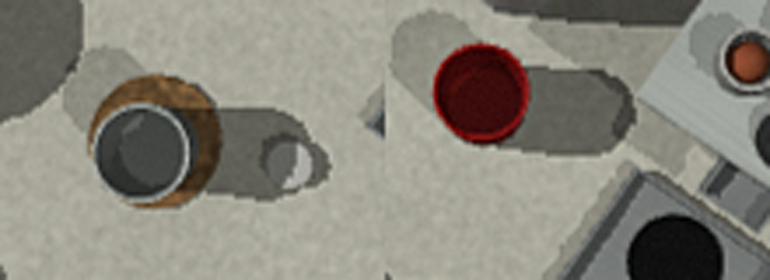

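The enlarged crop shows the grey metal cup on the cork mat at top pixel (271,243), with its rim highlight. The other one is red, so it's the decoy. Now the lid.

>>> arm_command --commands '[{"grip": 0,"travel": [-50,-5,5],"angular": [0,0,0]},{"grip": 0,"travel": [-50,-5,5],"angular": [0,0,0]},{"grip": 0,"travel": [-50,-5,5],"angular": [0,0,0]},{"grip": 0,"travel": [-50,-5,5],"angular": [0,0,0]},{"grip": 0,"travel": [-50,-5,5],"angular": [0,0,0]}]' --force 40

```text
time: 1.48
position: [0.3918, 0.3675, 0.2232]
eef_rot: [0.164, 0.986, 0.0, 0.0]
contact_force: [0.4, 0.5, 0.5]
gripper_width: 1.001
grip_force: 0.0
```

>>> arm_command --commands '[{"grip": 0,"travel": [-50,-4,5],"angular": [0,0,0]},{"grip": 0,"travel": [-50,-4,5],"angular": [0,0,0]},{"grip": 0,"travel": [-50,-4,5],"angular": [0,0,0]},{"grip": 0,"travel": [0,0,0],"angular": [0,0,0]}]'

```text
time: 1.98
position: [0.5306, 0.3067, 0.2071]
eef_rot: [0.166, 0.986, -0.0, -0.0]
contact_force: [-0.1, 0.7, -0.9]
gripper_width: 1.002
grip_force: 0.0
```

```bash
cat >> h.py <<'E'
def pin(n,camn,z,k=3):
    T=pose(); grab_frame(camn)
    for r in finder.pinpoint(n,camn)[:k]:
        print(n,camn,round(r["score"],2),np.round(r["position"]),at_z(camn,r["position"],z,T).round(4))
def plan(p,Q,n):
    """rows from current pose to world p, rotation matrix Q"""
    T=pose(); w=(R.from_matrix(T[:3,:3].T@Q)).as_rotvec(); st=(np.array(p)-T[:3,3])/n
    print("total deg",np.degrees(np.linalg.norm(w)).round(1),"per-row ang",(w/n).round(3),"n",n)
    for i in range(n):
        Ri=T[:3,:3]@R.from_rotvec(w*i/n).as_matrix(); print((Ri.T@st*1000).round(0).astype(int).tolist(),end=" ")
    print()
E
python3 - <<'E'
from h import *
s=bot.sense(); print(s["time"],s["position"],s["joint_positions"],s["contact_force"]); print(pose()[:3,:3].round(3))
pin("lid_knob","wrist",.077); pin("lid_knob","top",.077)
save("wrist","w1.png")
E
```

```text
1.975 [0.5306125  0.30666697 0.20708711] [ 5.24233089e-01  4.60922741e-01  2.09912033e-01  1.32088014e+00
 -3.80482224e-04  8.57396763e-01] [-0.09978427  0.73140788 -0.86389554]
[[-0.945  0.327 -0.001]
 [ 0.327  0.945 -0.001]
 [ 0.    -0.001 -1.   ]]
lid_knob wrist 0.76 [329. 193.] [0.5287 0.3134 0.077 ]
lid_knob top 0.83 [195. 206.] [0.5235 0.3078 0.077 ]
lid_knob top 0.66 [403. 142.] [ 0.6861 -0.1985  0.077 ]
lid_knob top 0.18 [274. 242.] [0.4382 0.1096 0.077 ]
```

View pics/w1.png

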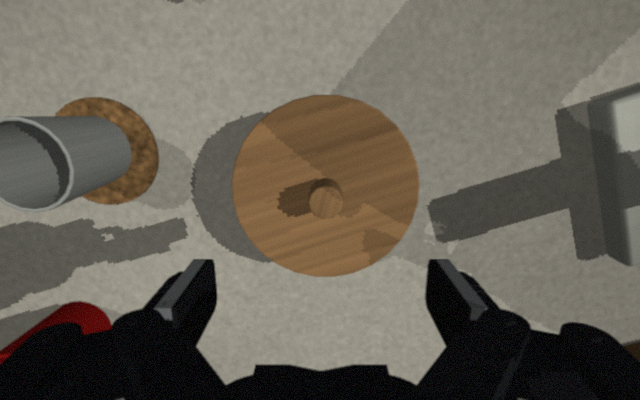

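The wrist view shows the knob top at (326,200) and the lid disc centred at (326,185).

```bash
python3 - <<'E'
from h import *
a=at_z("wrist",(326,200),.092); b=at_z("wrist",(326,185.5),.062); print(a,b)
print(totool(a-pose()[:3,3]), totool([.58-.529,.14-.309,0]))
for p in [(318,96),(325,276),(233,185),(419,185)]: print(at_z("wrist",p,.062))
E
```

```text
[0.52629665 0.31322269 0.092     ] [0.52321464 0.31471071 0.062     ]
[  2.5   3.4 116.7] [-102.8 -143.5   -0. ]
[0.45712346 0.33072982 0.062     ]
[0.59804072 0.28862713 0.062     ]
[0.49913051 0.24533023 0.062     ]
[0.54654411 0.38431463 0.062     ]
```

>>> arm_command --commands '[{"grip": 0,"travel": [5,4,50],"angular": [0,0,0]},{"grip": 0,"travel": [0,0,50],"angular": [0,0,0]},{"grip": 0,"travel": [0,0,22],"angular": [0,0,0]},{"grip": 255,"travel": [0,0,0],"angular": [0,0,0]},{"grip": 255,"travel": [0,0,0],"angular": [0,0,0]}]' --force 40

```text
time: 2.85
position: [0.5252, 0.3146, 0.0879]
eef_rot: [0.164, 0.986, 0.001, 0.001]
contact_force: [0.6, 0.2, 1.8]
gripper_width: 0.604
grip_force: 0.0
```

>>> arm_command --commands '[{"grip": 255,"travel": [0,0,0],"angular": [0,0,0]},{"grip": 255,"travel": [0,0,0],"angular": [0,0,0]},{"grip": 255,"travel": [0,0,0],"angular": [0,0,0]},{"grip": 255,"travel": [0,0,0],"angular": [0,0,0]}]'

```text
time: 3.35
position: [0.5255, 0.3144, 0.0878]
eef_rot: [0.164, 0.986, 0.001, 0.001]
contact_force: [-2.3, 0.1, 10.0]
gripper_width: 0.289
grip_force: 38.8
```

>>> arm_command --commands '[{"grip": 255,"travel": [0,0,-40],"angular": [0,0,0]},{"grip": 255,"travel": [-30,-36,0],"angular": [0,0,0]},{"grip": 255,"travel": [-30,-36,0],"angular": [0,0,0]},{"grip": 255,"travel": [-30,-36,0],"angular": [0,0,0]},{"grip": 255,"travel": [-30,-36,0],"angular": [0,0,0]}]'

```text
time: 3.98
position: [0.5925, 0.1374, 0.127]
eef_rot: [0.164, 0.986, 0.0, 0.0]
contact_force: [0.2, 0.7, -0.9]
gripper_width: 0.286
grip_force: 40.0
```

>>> arm_command --commands '[{"grip": 255,"travel": [0,0,0],"angular": [0,0,0]},{"grip": 255,"travel": [0,0,40],"angular": [0,0,0]},{"grip": 255,"travel": [0,0,40],"angular": [0,0,0]},{"grip": 255,"travel": [0,0,10],"angular": [0,0,0]},{"grip": 255,"travel": [0,0,0],"angular": [0,0,0]}]'

```text
time: 4.6
position: [0.5919, 0.1392, 0.0369]
eef_rot: [0.164, 0.986, 0.0, -0.0]
contact_force: [0.4, -0.2, -0.9]
gripper_width: 0.292
grip_force: 39.9
```

>>> arm_command --commands '[{"grip": 255,"travel": [0,0,4],"angular": [0,0,0]},{"grip": 0,"travel": [0,0,0],"angular": [0,0,0]},{"grip": 0,"travel": [0,0,0],"angular": [0,0,0]},{"grip": 0,"travel": [0,0,0],"angular": [0,0,0]},{"grip": 0,"travel": [0,0,-60],"angular": [0,0,0]}]'

```text
time: 5.22
position: [0.5892, 0.1381, 0.0894]
eef_rot: [0.164, 0.986, -0.001, -0.003]
contact_force: [1.0, 0.2, 1.3]
gripper_width: 1.0
grip_force: 0.0
```

>>> arm_command --commands '[{"grip": 0,"travel": [0,0,-60],"angular": [0,0,0]},{"grip": 0,"travel": [0,0,-60],"angular": [0,0,0]},{"grip": 0,"travel": [0,0,0],"angular": [0,0,0]}]'

```text
time: 5.6
position: [0.5939, 0.1393, 0.2175]
eef_rot: [0.164, 0.986, 0.002, 0.004]
contact_force: [1.1, -0.2, -0.4]
gripper_width: 0.998
grip_force: 0.0
```

```bash
cat >> h.py <<'E'
def tilt(az,p):
    a,p=np.radians([az,p]); z=np.array([np.cos(p)*np.cos(a),np.cos(p)*np.sin(a),-np.sin(p)]); y=np.array([-np.sin(a),np.cos(a),0])
    return np.column_stack([np.cross(y,z),y,z])
def info(): s=bot.sense(); print(round(s["time"],2),s["position"].round(4),np.round(s["joint_positions"],2),np.round(s["contact_force"],1))
E
python3 - <<'E'
from h import *
info(); save("wrist","w2.png")
pin("cup_mid","wrist",.0465); pin("cup_mid","top",.0465); pin("mat","wrist",0);pin("crock_rim","top",.055); pin("crock_rim","wrist",.055); pin("lid_knob","top",.022)
Q=tilt(14.4,45); g=np.array([.433,.111,.062]); plan(g+Q[:,2]*(.002-.08),Q,9)
E
```

```text
5.6 [0.5939 0.1393 0.2175] [ 0.23  0.44  0.21  1.33 -0.    0.56] [ 1.1 -0.2 -0.4]
cup_mid wrist 0.74 [187. 237.] [0.5989 0.0112 0.0465]
cup_mid top 0.73 [272. 245.] [0.4308 0.1195 0.0465]
cup_mid top 0.72 [319. 178.] [0.6005 0.0048 0.0465]
crock_rim top 0.72 [402. 191.] [ 0.5707 -0.1996  0.055 ]
crock_rim wrist 0.62 [519.  38.] [0.53   0.3118 0.055 ]
lid_knob top 0.93 [270. 183.] [0.588  0.1339 0.022 ]
total deg 55.5 per-row ang [-0.025 -0.085 -0.061] n 9
[21, -12, 11] [22, -11, 8] [24, -10, 6] [25, -8, 4] [25, -7, 2] [26, -5, -1] [26, -4, -3] [26, -2, -5] [25, 0, -7]
```

View pics/w2.png

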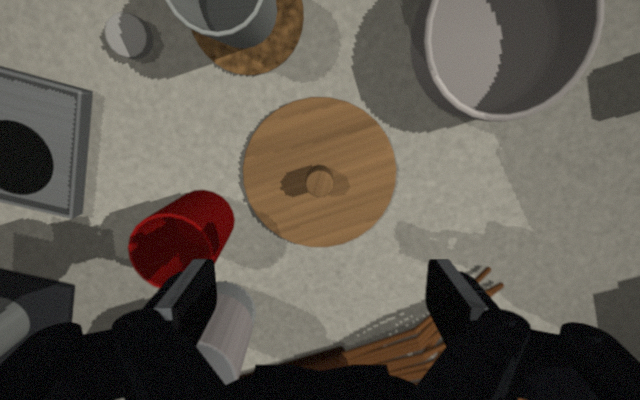

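The wrist view shows the lid flat on the table, the crock open at (515,50), and the grey cup on its mat at top left. Tilting toward the cup.

>>> arm_command --commands '[{"grip": 0,"travel": [21,-12,5],"angular": [-0.025,-0.085,-0.061]},{"grip": 0,"travel": [22,-11,3],"angular": [-0.025,-0.085,-0.061]},{"grip": 0,"travel": [24,-10,2],"angular": [-0.025,-0.085,-0.061]},{"grip": 0,"travel": [25,-8,1],"angular": [-0.025,-0.085,-0.061]},{"grip": 0,"travel": [25,-7,0],"angular": [-0.025,-0.085,-0.061]}]'

```text
time: 6.88
position: [0.4701, 0.1156, 0.179]
eef_rot: [0.009, 0.975, 0.027, 0.219]
contact_force: [0.7, 0.1, 0.5]
gripper_width: 0.998
grip_force: 0.0
```

>>> arm_command --commands '[{"grip": 0,"travel": [26,-5,-1],"angular": [-0.025,-0.085,-0.061]},{"grip": 0,"travel": [26,-4,-3],"angular": [-0.025,-0.085,-0.061]},{"grip": 0,"travel": [26,-2,-5],"angular": [-0.025,-0.085,-0.061]},{"grip": 0,"travel": [25,0,-7],"angular": [-0.025,-0.085,-0.061]},{"grip": 0,"travel": [0,0,0],"angular": [0,0,0]}]'

```text
time: 7.5
position: [0.392, 0.1023, 0.1753]
eef_rot: [-0.116, 0.924, 0.044, 0.361]
contact_force: [-0.2, 0.1, -0.1]
gripper_width: 1.002
grip_force: 0.0
```

```bash
python3 - <<'E'
from h import *
info(); print(pose()[:3,:3].round(2)); save("wrist","w3.png")
pin("cup_mid","wrist",.0465); pin("mat","wrist",0)
E
```

```text
7.5 [0.392  0.1023 0.1753] [ 0.27 -0.56 -1.13  0.25 -0.01  0.01] [-0.2  0.1 -0.1]
[[-0.71 -0.25  0.66]
 [-0.18  0.97  0.16]
 [-0.68 -0.   -0.74]]
cup_mid wrist 0.67 [182. 218.] [0.5991 0.0088 0.0465]
```

View pics/w3.png

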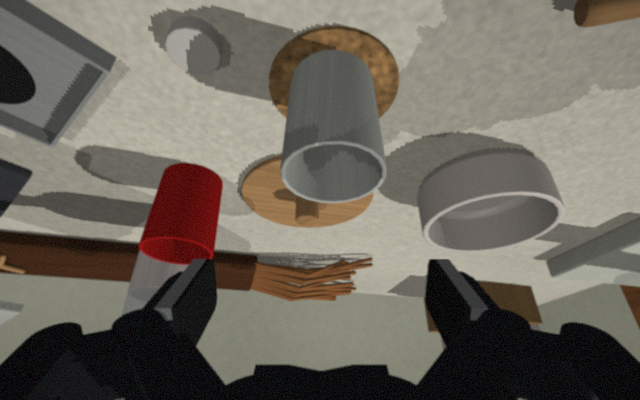

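The wrist view shows the grey cup's rim at (334,172), with the red cup well to the left. Joint 3 is at its limit, so I'll fit the planar kinematics to pick a feasible tilt.

```bash
cat >> h.py <<'E'
def fitkin():
    D=[(.213,-.034,1.323,.5,.2483),(.46092,.20991,1.32088,np.hypot(.5306,.3067),.2071)]
    return D
E
python3 - <<'E'
from h import *
s=bot.sense(); q=s["joint_positions"]; p=s["position"]
D=fitkin()+[(q[1],q[2],q[3],np.hypot(*p[:2]),p[2])]+[(.44,.21,1.33,.610,.2175)]
A=[];b=[]
for a,c,d,r,z in D:
    e=a-c; f=e+d
    A+=[[1,0,np.sin(a),np.cos(e),np.cos(f)],[0,1,np.cos(a),-np.sin(e),-np.sin(f)]]; b+=[r,z]
x,res,rk,sv=np.linalg.lstsq(np.array(A),np.array(b),rcond=None); print(x.round(4),res,rk,(np.array(A)@x-b).round(4))
r0,h,L1,L2,Dt=x
def ik(r,z,f):
    wr=r-r0-Dt*np.cos(f); wz=z-h+Dt*np.sin(f); d2=wr*wr+wz*wz
    s3=(d2-L1**2-L2**2)/(2*L1*L2)  # w = L1(sin a,cos a)+L2(cos e,-sin e); dot = L1L2 sin(a-e)=L1L2 sin(c)
    c=np.arcsin(s3); # a from angle
    B=np.array([[L1+L2*np.sin(c),L2*np.cos(c)],[-L2*np.cos(c),L1+L2*np.sin(c)]]) # wr=L1 sa+L2cos(a-c)=sa(L1+L2 sin c)+ca L2 cos c
    sa,ca=np.linalg.solve(np.array([[L1+L2*np.sin(c),L2*np.cos(c)],[-L2*np.cos(c),L1+L2*np.sin(c)]]),[wr,wz]); a=np.arctan2(sa,ca)
    return round(a,2),round(c,2),round(f-(a-c),2)
for r in (.40,.447,.505,.61):
  for z in (.065,.12,.2):
    print(r,z,[(p,ik(r,z,np.radians(p))) for p in (0,15,30,45,60)])
T=pose(); print("rim ctr",at_z("wrist",(334,171),.089,T))
E
```

```text
[-0.044   0.3648  0.486   0.4546  0.4813] [8.30164456e-06] 5 [-0.     -0.001  -0.0008 -0.0013 -0.0001  0.0002  0.0009  0.0021]
0.4 0.065 [(0, (np.float64(2.12), np.float64(-0.92), np.float64(-3.04))), (15, (np.float64(2.05), np.float64(-1.2), np.float64(-2.99))), (30, (np.float64(1.7), np.float64(-1.45), np.float64(-2.63))), (45, (np.float64(0.02), np.float64(-1.34), np.float64(-0.58))), (60, (np.float64(-0.14), np.float64(-1.07), np.float64(0.12)))]
0.4 0.12 [(0, (np.float64(2.11), np.float64(-1.04), np.float64(-3.15))), (15, (np.float64(2.13), np.float64(-1.32), np.float64(-3.18))), (30, (np.float64(nan), np.float64(nan), np.float64(nan))), (45, (np.float64(-0.38), np.float64(-1.28), np.float64(-0.12))), (60, (np.float64(-0.3), np.float64(-1.0), np.float64(0.35)))]
0.4 0.2 [(0, (np.float64(2.16), np.float64(-1.22), np.float64(-3.37))), (15, (np.float64(2.85), np.float64(-1.5), np.float64(-4.09))), (30, (np.float64(-0.75), np.float64(-1.41), np.float64(-0.14))), (45, (np.float64(-0.67), np.float64(-1.14), np.float64(0.32))), (60, (np.float64(-0.45), np.float64(-0.87), np.float64(0.6
[... 2368 characters left out ...]
at64(-2.3))), (15, (np.float64(0.94), np.float64(-1.09), np.float64(-1.77))), (30, (np.float64(0.4), np.float64(-1.07), np.float64(-0.94))), (45, (np.float64(0.15), np.float64(-0.86), np.float64(-0.22))), (60, (np.float64(0.16), np.float64(-0.58), np.float64(0.3)))]
0.61 0.2 [(0, (np.float64(1.14), np.float64(-1.06), np.float64(-2.21))), (15, (np.float64(0.57), np.float64(-1.16), np.float64(-1.47))), (30, (np.float64(0.08), np.float64(-1.04), np.float64(-0.59))), (45, (np.float64(-0.04), np.float64(-0.79), np.float64(0.03))), (60, (np.float64(0.05), np.float64(-0.49), np.float64(0.51)))]
rim ctr [0.42503814 0.11938124 0.089     ]<stdin>:13: RuntimeWarning: invalid value encountered in arcsin
```

```bash
python3 - <<'E'
from h import *
c=lambda x,y:(x/3.5+230,y/3.5+200)
print("mat",at_z("top",c(155,141),.004), "mat edges",at_z("top",c(88,140),.004),at_z("top",c(222,140),.004),at_z("top",c(155,73),.004),at_z("top",c(155,208),.004))
T=pose(); print("mat wrist edges",at_z("wrist",(269,78),.004,T),at_z("wrist",(399,77),.004,T))
print("rim wrist L,R,near,far",[at_z("wrist",p,.089,T).round(4) for p in [(281,172),(386,172),(334,142),(334,202)]])
Q=tilt(15.2,54); g=np.array([.431,.117,.062]); plan(g+Q[:,2]*(.002-.06),Q,3)
E
```

```text
mat [0.44017521 0.12015402 0.004     ] mat edges [0.43993216 0.17049438 0.004     ] [0.44190004 0.07003447 0.004     ] [0.49081676 0.12146659 0.004     ] [0.39065291 0.11886907 0.004     ]
mat wrist edges [0.43683367 0.07440638 0.004     ] [0.41235616 0.16667038 0.004     ]
rim wrist L,R,near,far [array([0.4341, 0.0882, 0.089 ]), array([0.4181, 0.1505, 0.089 ]), array([0.3995, 0.1121, 0.089 ]), array([0.4598, 0.1294, 0.089 ])]
total deg 6.4 per-row ang [-0.004  0.037 -0.004] n 3
[12, 1, 17] [12, 1, 18] [11, 1, 18]
```

>>> arm_command --commands '[{"grip": 0,"travel": [12,1,17],"angular": [0,0.037,0]},{"grip": 0,"travel": [12,1,18],"angular": [0,0.037,0]},{"grip": 0,"travel": [11,1,18],"angular": [0,0.037,0]},{"grip": 0,"travel": [0,0,0],"angular": [0,0,0]}]'

```text
time: 8.25
position: [0.3997, 0.1075, 0.1123]
eef_rot: [-0.118, 0.945, 0.036, 0.303]
contact_force: [-0.7, 0.5, -0.4]
gripper_width: 0.997
grip_force: 0.0
```

```bash
python3 - <<'E'
from h import *
info(); save("wrist","w4.png")
T=pose(); Q=tilt(15.2,54); g=np.array([.432,.118,.062]); plan(g+Q[:,2]*.002,Q,2)
E
```

```text
8.25 [0.3997 0.1075 0.1123] [ 0.28 -0.35 -1.13  0.16 -0.02  0.02] [-0.7  0.5 -0.4]
total deg 1.1 per-row ang [-0.006 -0.003 -0.006] n 2
[1, 1, 32] [1, 1, 32]
```

View pics/w4.png

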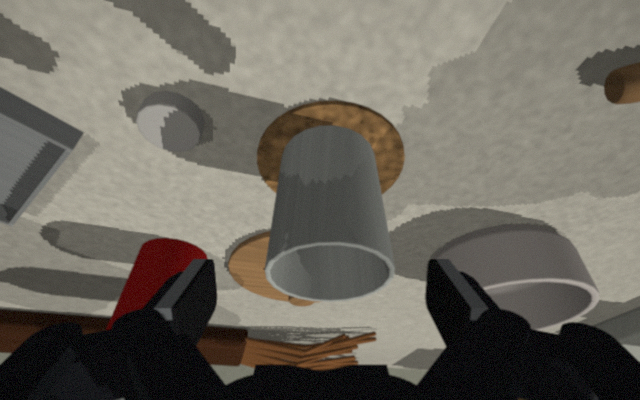

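The rim is centred at (330,271), about 5 mm right of the jaw midline at column 321, so I'll shift +5 mm in tool y and grasp.

>>> arm_command --commands '[{"grip": 0,"travel": [1,3,32],"angular": [0,0,0]},{"grip": 0,"travel": [1,2,32],"angular": [0,0,0]},{"grip": 0,"travel": [0,0,0],"angular": [0,0,0]},{"grip": 255,"travel": [0,0,0],"angular": [0,0,0]},{"grip": 255,"travel": [0,0,0],"angular": [0,0,0]}]' --force 40

```text
time: 8.93
position: [0.4409, 0.1232, 0.07]
eef_rot: [-0.118, 0.946, 0.036, 0.3]
contact_force: [-0.6, 0.3, -1.1]
gripper_width: 0.772
grip_force: 44.3
```

>>> arm_command --commands '[{"grip": 255,"travel": [0,0,0],"angular": [0,0,0]},{"grip": 255,"travel": [0,0,0],"angular": [0,0,0]}]'

```text
time: 9.18
position: [0.4415, 0.1233, 0.0698]
eef_rot: [-0.118, 0.946, 0.036, 0.301]
contact_force: [-2.4, -2.6, 9.0]
gripper_width: 0.774
grip_force: 45.1
```

```bash
python3 - <<'E'
from h import *
info(); print(pose()[:3,:3].round(3))
E
```

```text
9.18 [0.4415 0.1233 0.0698] [ 0.29 -0.12 -1.13 -0.06 -0.03  0.03] [-2.4 -2.6  9. ]
[[-0.791 -0.245  0.56 ]
 [-0.202  0.97   0.139]
 [-0.577 -0.004 -0.817]]
```

>>> arm_command --commands '[{"grip": 255,"travel": [-23,0,-33],"angular": [0,0,0]},{"grip": 255,"travel": [-29,0,-41],"angular": [0,0,0]},{"grip": 255,"travel": [-12,0,-16],"angular": [0,0,0]},{"grip": 255,"travel": [0,0,0],"angular": [0,0,0]}]'

```text
time: 9.68
position: [0.442, 0.124, 0.1809]
eef_rot: [-0.118, 0.946, 0.036, 0.301]
contact_force: [-0.2, 0.2, -1.5]
gripper_width: 0.775
grip_force: 46.2
```

```bash
python3 - <<'E'
from h import *
info(); print(pose()[:3,:3].round(3)); save("wrist","w5.png")
T=pose(); Q=tilt(-34,54.5); plan([.484,-.134,.18],Q,7)
E
```

```text
9.68 [0.442  0.124  0.1809] [ 0.29 -0.33 -0.92  0.36 -0.03  0.03] [-0.2  0.2 -1.5]
[[-0.791 -0.245  0.561]
 [-0.202  0.969  0.139]
 [-0.578 -0.003 -0.816]]
total deg 48.2 per-row ang [ 0.069 -0.001  0.098] n 7
[3, -37, -2] [-1, -37, 1] [-5, -37, 3] [-8, -36, 6] [-12, -34, 8] [-15, -32, 11] [-18, -30, 13]
```

View pics/w5.png

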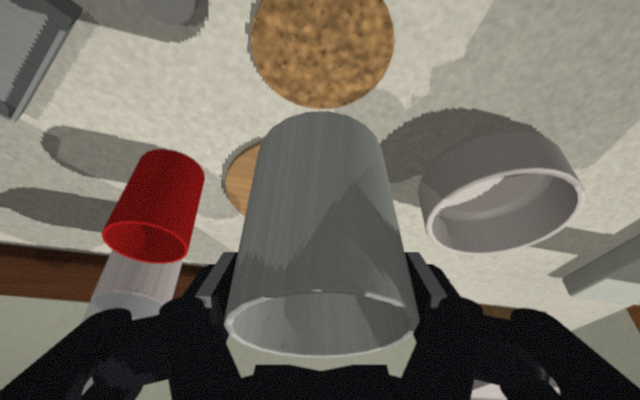

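The cup is held centred in the jaws, rim spanning columns 226–417 and rows 290–355, and the mat is clear below. Next I measure the cup axis relative to the TCP.

```bash
python3 - <<'E'
from h import *
T=pose(); 
for p in [(226,322),(417,322),(321,290),(321,355)]:
    q=at_z("wrist",p,.2001,T); print((q-T[:3,3]).round(4), (T[:3,:3].T@(q-T[:3,3])).round(4))
E
```

```text
[-0.0092 -0.0334  0.021 ] [ 0.002  -0.0301 -0.0269]
[-0.025   0.0261  0.021 ] [ 0.0024  0.0313 -0.0275]
[-0.0401 -0.0095  0.021 ] [ 0.0216  0.0005 -0.0409]
[0.0186 0.0054 0.021 ] [-0.0279  0.0006 -0.006 ]
```

>>> arm_command --commands '[{"grip": 255,"travel": [3,-37,-2],"angular": [0.069,-0.001,0.098]},{"grip": 255,"travel": [-1,-37,1],"angular": [0.069,-0.001,0.098]},{"grip": 255,"travel": [-5,-37,3],"angular": [0.069,-0.001,0.098]},{"grip": 255,"travel": [-8,-36,6],"angular": [0.069,-0.001,0.098]},{"grip": 255,"travel": [-12,-34,8],"angular": [0.069,-0.001,0.098]}]'

```text
time: 10.35
position: [0.4701, -0.0609, 0.1777]
eef_rot: [0.168, 0.938, -0.055, 0.299]
contact_force: [-0.0, -0.5, -1.3]
gripper_width: 0.77
grip_force: 46.3
```

>>> arm_command --commands '[{"grip": 255,"travel": [-15,-32,11],"angular": [0.069,-0.001,0.098]},{"grip": 255,"travel": [-18,-30,13],"angular": [0.069,-0.001,0.098]},{"grip": 255,"travel": [0,0,0],"angular": [0,0,0]},{"grip": 255,"travel": [0,0,0],"angular": [0,0,0]}]'

```text
time: 10.85
position: [0.483, -0.1326, 0.178]
eef_rot: [0.277, 0.911, -0.089, 0.291]
contact_force: [0.0, 0.2, -1.1]
gripper_width: 0.775
grip_force: 46.2
```

```bash
python3 - <<'E'
from h import *
info(); print(bot.sense()["joint_positions"].round(3).tolist(),pose()[:3,:3].round(3).tolist())
pin("cup_spot","top",.003)
E
```

```text
10.85 [ 0.483  -0.1326  0.178 ] [-0.11 -0.18 -0.82  0.37 -0.27  0.4 ] [ 0.   0.2 -1.1]
[-0.106, -0.182, -0.824, 0.367, -0.275, 0.404] [[-0.677, 0.556, 0.482], [0.453, 0.831, -0.324], [-0.581, -0.001, -0.814]]
cup_spot top 0.95 [372. 224.] [ 0.487  -0.1347  0.003 ]
```

>>> arm_command --commands '[{"grip": 255,"travel": [-6,0,4],"angular": [0,0,0]},{"grip": 255,"travel": [20,0,28],"angular": [0,0,0]},{"grip": 255,"travel": [20,0,28],"angular": [0,0,0]},{"grip": 255,"travel": [18,0,25],"angular": [0,0,0]},{"grip": 255,"travel": [0,0,0],"angular": [0,0,0]}]'

```text
time: 11.58
position: [0.4885, -0.1367, 0.0783]
eef_rot: [0.277, 0.911, -0.089, 0.291]
contact_force: [-0.3, -1.0, -0.9]
gripper_width: 0.768
grip_force: 46.3
```

```bash
python3 - <<'E'
from h import *
info(); save("wrist","w6.png"); save("side","s6.png",(260,220,420,340),3)
a=cv2.imread("pics/w6.png"); b=cv2.resize(cv2.imread("pics/s6.png"),(533,400)); cv2.imwrite("pics/c6.png",cv2.resize(np.hstack([a,b]),(800,273)))
E
```

```text
11.57 [ 0.4885 -0.1367  0.0783] [-0.12 -0.   -0.98  0.03 -0.27  0.4 ] [-0.3 -1.  -0.9]
```

View pics/c6.png

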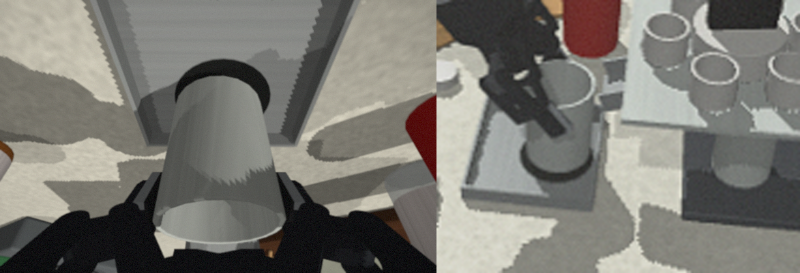

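The cup sits nicely over the dark spot in both views. Set it down, release and back off.

>>> arm_command --commands '[{"grip": 255,"travel": [5,0,7],"angular": [0,0,0]},{"grip": 255,"travel": [0,0,0],"angular": [0,0,0]},{"grip": 255,"travel": [0,0,0],"angular": [0,0,0]}]'

```text
time: 12.05
position: [0.4902, -0.1371, 0.0722]
eef_rot: [0.277, 0.911, -0.089, 0.293]
contact_force: [-0.6, 0.4, -1.5]
gripper_width: 0.775
grip_force: 46.3
```

>>> arm_command --commands '[{"grip": 255,"travel": [3,0,2],"angular": [0,0,0]},{"grip": 255,"travel": [0,0,0],"angular": [0,0,0]}]'

```text
time: 12.3
position: [0.4894, -0.1365, 0.0688]
eef_rot: [0.277, 0.911, -0.089, 0.293]
contact_force: [-0.3, -1.9, 3.1]
gripper_width: 0.771
grip_force: 46.4
```

```bash
python3 - <<'E'
from h import *
info()
E
```

```text
12.3 [ 0.4894 -0.1365  0.0688] [-0.11  0.02 -1.   -0.02 -0.27  0.4 ] [-0.3 -1.9  3.1]
```

>>> arm_command --commands '[{"grip": 0,"travel": [0,0,0],"angular": [0,0,0]},{"grip": 0,"travel": [0,0,0],"angular": [0,0,0]},{"grip": 0,"travel": [0,0,0],"angular": [0,0,0]},{"grip": 0,"travel": [0,0,-40],"angular": [0,0,0]},{"grip": 0,"travel": [0,0,-50],"angular": [0,0,0]}]'

```text
time: 12.92
position: [0.4441, -0.107, 0.1414]
eef_rot: [0.278, 0.911, -0.089, 0.292]
contact_force: [0.0, 0.3, 1.1]
gripper_width: 0.999
grip_force: 0.0
```

>>> arm_command --commands '[{"grip": 0,"travel": [-33,0,-47],"angular": [0,0,0]},{"grip": 0,"travel": [-33,0,-47],"angular": [0,0,0]},{"grip": 0,"travel": [-16,0,-22],"angular": [0,0,0]},{"grip": 0,"travel": [0,0,0],"angular": [0,0,0]}]'

```text
time: 13.42
position: [0.4455, -0.1066, 0.286]
eef_rot: [0.277, 0.91, -0.089, 0.294]
contact_force: [-0.1, 0.3, -1.3]
gripper_width: 0.999
grip_force: 0.0
```

```bash
python3 - <<'E'
from h import *
info(); plan([.615,-.223,.285],tilt(64.7-90,89.9),9)
E
```

```text
13.43 [ 0.4455 -0.1066  0.286 ] [-0.03 -0.35 -0.65  0.72 -0.31  0.47] [-0.1  0.3 -1.3]
total deg 36.7 per-row ang [-0.005  0.069 -0.016] n 9
[-18, 0, 13] [-19, -1, 12] [-20, -1, 11] [-21, -1, 9] [-21, -2, 8] [-22, -2, 6] [-22, -3, 5] [-22, -3, 3] [-23, -3, 2]
```

>>> arm_command --commands '[{"grip": 0,"travel": [-18,0,13],"angular": [-0.005,0.069,-0.016]},{"grip": 0,"travel": [-19,-1,12],"angular": [-0.005,0.069,-0.016]},{"grip": 0,"travel": [-20,-1,11],"angular": [-0.005,0.069,-0.016]},{"grip": 0,"travel": [-21,-1,9],"angular": [-0.005,0.069,-0.016]},{"grip": 0,"travel": [-21,-2,8],"angular": [-0.005,0.069,-0.016]}]'

```text
time: 14.05
position: [0.5378, -0.1711, 0.2812]
eef_rot: [0.248, 0.959, -0.04, 0.13]
contact_force: [1.7, 0.3, -0.1]
gripper_width: 0.997
grip_force: 0.0
```

>>> arm_command --commands '[{"grip": 0,"travel": [-22,-2,6],"angular": [-0.005,0.069,-0.016]},{"grip": 0,"travel": [-22,-3,5],"angular": [-0.005,0.069,-0.016]},{"grip": 0,"travel": [-22,-3,3],"angular": [-0.005,0.069,-0.016]},{"grip": 0,"travel": [-23,-3,2],"angular": [-0.005,0.069,-0.016]},{"grip": 0,"travel": [0,0,0],"angular": [0,0,0]}]'

```text
time: 14.68
position: [0.614, -0.2235, 0.2775]
eef_rot: [0.22, 0.976, -0.0, -0.003]
contact_force: [-0.5, 0.6, -0.7]
gripper_width: 1.004
grip_force: 0.0
```

```bash
python3 - <<'E'
from h import *
info(); print(pose()[:3,:3].round(3)); save("wrist","w7.png")
print([(n,proj("wrist",p).round()) for n,p in dict(axis=(.615,-.223,.225),bar1=(.615+.03*np.cos(2.7),-.223+.03*np.sin(2.7),.225),bar2=(.615-.03*np.cos(2.7),-.223-.03*np.sin(2.7),.225)).items()])
plan([.615,-.223,.206],tilt(64.7-90,90),2)
E
```

```text
14.68 [ 0.614  -0.2235  0.2775] [-0.35  0.57  0.56  1.57 -0.    0.09] [-0.5  0.6 -0.7]
[[-0.903  0.429 -0.006]
 [ 0.429  0.903  0.001]
 [ 0.006 -0.002 -1.   ]]
[('axis', array([323., 239.])), ('bar1', array([323., 186.])), ('bar2', array([323., 289.]))]
total deg 0.3 per-row ang [-0.001 -0.002 -0.001] n 2
[-1, 0, 36] [-1, 0, 36]
```

View pics/w7.png

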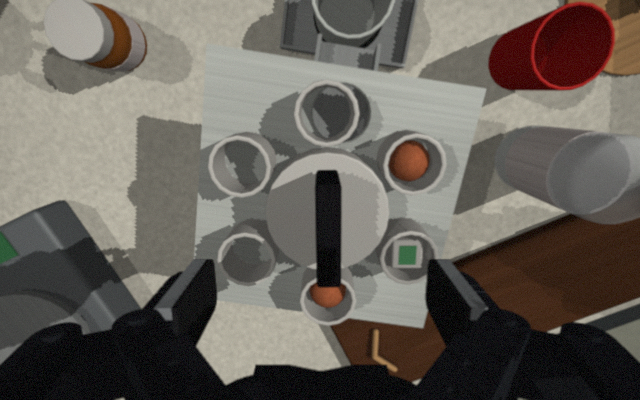

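The wrist view confirms two balls, at (408,160) and (327,292), and the logger at (407,255); the other three tubes are empty. The bar is at column 328. Gripping it.

>>> arm_command --commands '[{"grip": 0,"travel": [-1,2,36],"angular": [0,0,0]},{"grip": 0,"travel": [0,0,36],"angular": [0,0,0]},{"grip": 255,"travel": [0,0,0],"angular": [0,0,0]},{"grip": 255,"travel": [0,0,0],"angular": [0,0,0]},{"grip": 255,"travel": [0,0,0],"angular": [0,0,0]}]' --force 30

```text
time: 15.35
position: [0.6149, -0.2213, 0.2123]
eef_rot: [0.22, 0.976, -0.001, 0.001]
contact_force: [0.4, 0.2, 0.1]
gripper_width: 0.377
grip_force: 0.0
```

>>> arm_command --commands '[{"grip": 255,"travel": [0,0,0],"angular": [0,0,0]},{"grip": 255,"travel": [0,0,0],"angular": [0,0,0]},{"grip": 255,"travel": [0,0,0],"angular": [0,0,0]}]'

```text
time: 15.72
position: [0.6155, -0.2201, 0.2117]
eef_rot: [0.219, 0.976, 0.0, 0.001]
contact_force: [2.4, 9.5, 8.6]
gripper_width: 0.159
grip_force: 36.0
```

```bash
python3 - <<'E'
from h import *
info(); print(pose()[:3,:3].round(3),bot.sense()["ft_torque"])
E
```

```text
15.72 [ 0.6155 -0.2201  0.2117] [-0.34  0.55  0.36  1.38  0.    0.1 ] [2.4 9.5 8.6]
[[-0.904  0.428  0.003]
 [ 0.428  0.904  0.   ]
 [-0.002  0.001 -1.   ]] [ 1.60863189 -0.36473047  0.1094355 ]
```

>>> arm_command --commands '[{"grip": 255,"travel": [0,1,-4],"angular": [0,0,0]},{"grip": 255,"travel": [0,0,0],"angular": [0,0,-0.17]},{"grip": 255,"travel": [0,0,0],"angular": [0,0,-0.17]},{"grip": 255,"travel": [0,0,0],"angular": [0,0,-0.17]},{"grip": 255,"travel": [0,0,0],"angular": [0,0,-0.17]}]'

```text
time: 16.35
position: [0.6149, -0.2212, 0.2126]
eef_rot: [-0.121, 0.993, -0.001, -0.001]
contact_force: [8.7, -10.8, -23.7]
gripper_width: 0.158
grip_force: 32.0
```

>>> arm_command --commands '[{"grip": 255,"travel": [0,0,0],"angular": [0,0,-0.1]},{"grip": 255,"travel": [0,0,0],"angular": [0,0,-0.05]},{"grip": 255,"travel": [0,0,0],"angular": [0,0,-0.06]},{"grip": 255,"travel": [0,0,0],"angular": [0,0,0]},{"grip": 255,"travel": [0,0,0],"angular": [0,0,0]}]'

```text
time: 16.98
position: [0.6151, -0.2216, 0.2126]
eef_rot: [-0.221, 0.975, -0.001, -0.001]
contact_force: [9.2, -13.1, -23.8]
gripper_width: 0.159
grip_force: 31.8
```

```bash
python3 - <<'E'
from h import *
info(); y=pose()[:3,1]; print(np.degrees(np.arctan2(y[1],y[0]))); save("wrist","w8.png"); save("top","t8.png",(340,110,470,250),2.85)
a=cv2.imread("pics/w8.png"); b=cv2.imread("pics/t8.png"); cv2.imwrite("pics/c8.png",cv2.resize(np.hstack([a,b[:399].copy() if b.shape[0]>=400 else cv2.copyMakeBorder(b,0,400-b.shape[0],0,0,0)][:1]+[cv2.resize(b,(371,400))]),(800,316)))
E
```

```text
16.98 [ 0.6151 -0.2216  0.2126] [-0.34  0.55  0.37  1.39 -0.   -0.79] [  9.2 -13.1 -23.8]
115.5706180576051
```

View pics/c8.png

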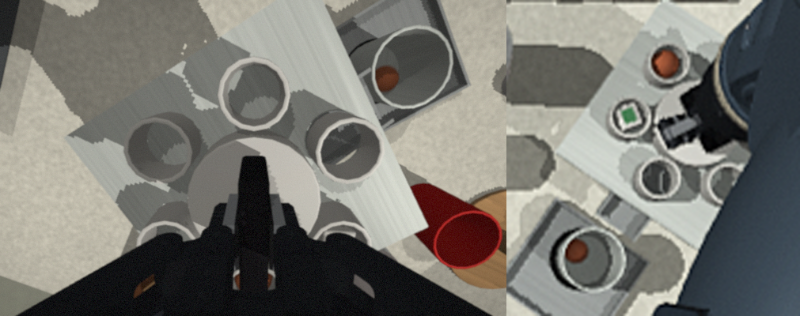

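The first ball is in the cup, seen in the wrist half at (388,77). Now I turn clockwise 200°, re-grip, then turn the last 41°.

>>> arm_command --commands '[{"grip": 255,"travel": [0,-1,2],"angular": [0,0,0.1745]},{"grip": 255,"travel": [0,0,0],"angular": [0,0,0.1745]},{"grip": 255,"travel": [0,0,0],"angular": [0,0,0.1745]},{"grip": 255,"travel": [0,0,0],"angular": [0,0,0.1745]},{"grip": 255,"travel": [0,0,0],"angular": [0,0,0.1745]}]'

```text
time: 17.7
position: [0.6151, -0.2199, 0.2125]
eef_rot: [0.213, 0.977, 0.0, -0.0]
contact_force: [-1.8, 11.5, 0.1]
gripper_width: 0.157
grip_force: 35.6
```

>>> arm_command --commands '[{"grip": 255,"travel": [0,0,0],"angular": [0,0,0.1745]},{"grip": 255,"travel": [0,0,0],"angular": [0,0,0.1745]},{"grip": 255,"travel": [0,0,0],"angular": [0,0,0.1745]},{"grip": 255,"travel": [0,0,0],"angular": [0,0,0.1745]},{"grip": 255,"travel": [0,0,0],"angular": [0,0,0.1745]}]'

```text
time: 18.32
position: [0.6165, -0.2188, 0.2125]
eef_rot: [0.606, 0.796, 0.002, -0.0]
contact_force: [8.3, 17.3, -3.8]
gripper_width: 0.158
grip_force: 35.0
```

>>> arm_command --commands '[{"grip": 255,"travel": [0,0,0],"angular": [0,0,0.1745]},{"grip": 255,"travel": [0,0,0],"angular": [0,0,0.1745]},{"grip": 255,"travel": [0,0,0],"angular": [0,0,0.1745]},{"grip": 255,"travel": [0,0,0],"angular": [0,0,0.1745]},{"grip": 255,"travel": [0,0,0],"angular": [0,0,0.1745]}]'

```text
time: 18.95
position: [0.6182, -0.219, 0.2126]
eef_rot: [0.885, 0.465, 0.003, 0.0]
contact_force: [25.3, 12.7, -12.0]
gripper_width: 0.157
grip_force: 33.8
```

>>> arm_command --commands '[{"grip": 255,"travel": [0,0,0],"angular": [0,0,0.1745]},{"grip": 255,"travel": [0,0,0],"angular": [0,0,0.1745]},{"grip": 255,"travel": [0,0,0],"angular": [0,0,0.1745]},{"grip": 255,"travel": [0,0,0],"angular": [0,0,0.1745]},{"grip": 255,"travel": [0,0,0],"angular": [0,0,0.1745]}]'

```text
time: 19.58
position: [0.6191, -0.2206, 0.2126]
eef_rot: [0.999, 0.047, 0.003, 0.0]
contact_force: [33.3, 0.5, -17.5]
gripper_width: 0.16
grip_force: 33.0
```

```bash
python3 - <<'E'
from h import *
info(); y=pose()[:3,1]; print(np.degrees(np.arctan2(y[1],y[0])))
E
```

```text
19.57 [ 0.6191 -0.2206  0.2126] [-0.34  0.55  0.37  1.38  0.    2.7 ] [ 33.3   0.5 -17.5]
-84.58340538460249
```

>>> arm_command --commands '[{"grip": 0,"travel": [0,0,0],"angular": [0,0,0]},{"grip": 0,"travel": [0,0,0],"angular": [0,0,0]},{"grip": 0,"travel": [0,0,-45],"angular": [0,0,0]},{"grip": 0,"travel": [0,0,0],"angular": [0,0,-0.1745]},{"grip": 0,"travel": [0,0,0],"angular": [0,0,-0.1745]}]'

```text
time: 20.2
position: [0.6154, -0.2213, 0.2581]
eef_rot: [0.974, 0.225, 0.0, 0.001]
contact_force: [-0.7, 0.2, -0.4]
gripper_width: 0.998
grip_force: 0.0
```

>>> arm_command --commands '[{"grip": 0,"travel": [0,0,0],"angular": [0,0,-0.1745]},{"grip": 0,"travel": [0,0,0],"angular": [0,0,-0.1745]},{"grip": 0,"travel": [0,0,0],"angular": [0,0,-0.1745]},{"grip": 0,"travel": [0,0,0],"angular": [0,0,-0.1745]},{"grip": 0,"travel": [0,0,0],"angular": [0,0,-0.1745]}]'

```text
time: 20.82
position: [0.6151, -0.2212, 0.2576]
eef_rot: [0.788, 0.616, -0.001, 0.0]
contact_force: [-0.5, -0.7, 0.3]
gripper_width: 1.0
grip_force: 0.0
```

>>> arm_command --commands '[{"grip": 0,"travel": [0,0,0],"angular": [0,0,-0.1745]},{"grip": 0,"travel": [0,0,0],"angular": [0,0,-0.1745]},{"grip": 0,"travel": [0,0,0],"angular": [0,0,-0.1745]},{"grip": 0,"travel": [0,0,0],"angular": [0,0,-0.1745]},{"grip": 0,"travel": [0,0,0],"angular": [0,0,-0.1745]}]'

```text
time: 21.45
position: [0.6151, -0.2212, 0.2576]
eef_rot: [0.454, 0.891, -0.001, 0.0]
contact_force: [0.5, 0.7, 0.4]
gripper_width: 0.999
grip_force: 0.0
```

>>> arm_command --commands '[{"grip": 0,"travel": [0,0,0],"angular": [0,0,-0.1745]},{"grip": 0,"travel": [0,0,0],"angular": [0,0,-0.1745]},{"grip": 0,"travel": [0,0,0],"angular": [0,0,-0.1745]},{"grip": 0,"travel": [0,0,0],"angular": [0,0,-0.1745]},{"grip": 0,"travel": [0,0,0],"angular": [0,0,-0.1745]}]'

```text
time: 22.08
position: [0.6151, -0.2212, 0.2575]
eef_rot: [0.035, 0.999, -0.001, -0.0]
contact_force: [0.1, -0.8, -0.3]
gripper_width: 1.002
grip_force: 0.0
```

>>> arm_command --commands '[{"grip": 0,"travel": [0,0,0],"angular": [0,0,-0.1745]},{"grip": 0,"travel": [0,0,0],"angular": [0,0,0]}]'

```text
time: 22.32
position: [0.6151, -0.2212, 0.2575]
eef_rot: [-0.049, 0.999, -0.001, -0.0]
contact_force: [-0.5, 0.7, 0.4]
gripper_width: 1.001
grip_force: 0.0
```

```bash
python3 - <<'E'
from h import *
info(); y=pose()[:3,1]; print(np.degrees(np.arctan2(y[1],y[0]))); save("wrist","w9.png"); p=pose()[:3,3]; print(totool([.615-p[0],-.2215-p[1],.209-p[2]]))
E
```

```text
22.32 [ 0.6151 -0.2212  0.2575] [-0.34  0.56  0.49  1.5  -0.   -0.44] [-0.5  0.7  0.4]
95.61352083300753
[ 0.2 -0.3 48.5]
```

View pics/w9.png

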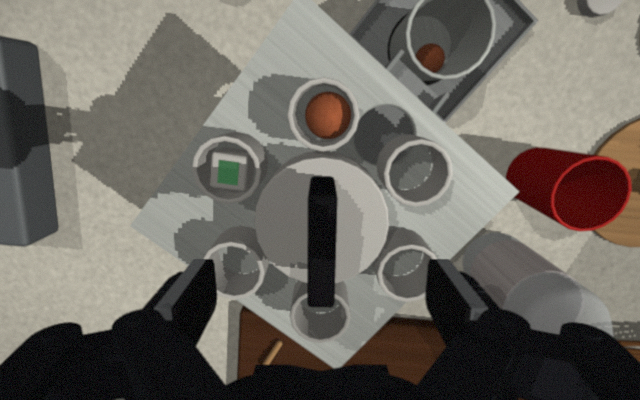

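The second ball is at (325,115) just short of the hole, which shows at (385,135), and the logger is behind it at (228,170). Clockwise is the safe direction. The bar is aligned, so I grip and turn 40.7°.

>>> arm_command --commands '[{"grip": 0,"travel": [0,0,45],"angular": [0,0,0]},{"grip": 255,"travel": [0,0,0],"angular": [0,0,0]},{"grip": 255,"travel": [0,0,0],"angular": [0,0,0]},{"grip": 255,"travel": [0,0,0],"angular": [0,0,0]},{"grip": 255,"travel": [0,0,0],"angular": [0,0,0]}]'

```text
time: 23.0
position: [0.6158, -0.221, 0.2136]
eef_rot: [-0.049, 0.999, -0.001, 0.001]
contact_force: [-6.0, 14.8, 24.0]
gripper_width: 0.16
grip_force: 31.4
```

>>> arm_command --commands '[{"grip": 255,"travel": [0,0,0],"angular": [0,0,0]},{"grip": 255,"travel": [0,0,0],"angular": [0,0,0]},{"grip": 255,"travel": [0,0,0],"angular": [0,0,0.17]},{"grip": 255,"travel": [0,0,0],"angular": [0,0,0.17]},{"grip": 255,"travel": [0,0,0],"angular": [0,0,0.17]}]'

```text
time: 23.62
position: [0.6159, -0.2203, 0.2136]
eef_rot: [0.207, 0.978, 0.0, 0.001]
contact_force: [-0.4, 8.3, 8.4]
gripper_width: 0.158
grip_force: 29.9
```

>>> arm_command --commands '[{"grip": 255,"travel": [0,0,0],"angular": [0,0,0.1]},{"grip": 255,"travel": [0,0,0],"angular": [0,0,0.05]},{"grip": 255,"travel": [0,0,0],"angular": [0,0,0.05]},{"grip": 255,"travel": [0,0,0],"angular": [0,0,0]},{"grip": 255,"travel": [0,0,0],"angular": [0,0,0]}]'

```text
time: 24.25
position: [0.616, -0.22, 0.2136]
eef_rot: [0.301, 0.954, 0.0, 0.001]
contact_force: [1.0, 9.2, 7.7]
gripper_width: 0.159
grip_force: 29.9
```

>>> arm_command --commands '[{"grip": 0,"travel": [0,0,0],"angular": [0,0,0]},{"grip": 0,"travel": [0,0,0],"angular": [0,0,0]},{"grip": 0,"travel": [0,0,-50],"angular": [0,0,0]},{"grip": 0,"travel": [0,0,-30],"angular": [0,0,0]},{"grip": 0,"travel": [0,0,0],"angular": [0,0,0]}]'

```text
time: 24.88
position: [0.6161, -0.2216, 0.2947]
eef_rot: [0.301, 0.954, -0.001, 0.002]
contact_force: [0.2, -0.3, -1.2]
gripper_width: 1.002
grip_force: 0.0
```

```bash
python3 - <<'E'
from h import *
info(); y=pose()[:3,1]; print(np.degrees(np.arctan2(y[1],y[0]))); save("wrist","w10.png",None,1)
pin("ball1_center","wrist",.02,4); pin("cup_mid","top",.0455)
c=cv2.imread("pics/w10.png"); cv2.imwrite("pics/w10s.png",c)
E
```

```text
24.88 [ 0.6161 -0.2216  0.2947] [-0.34  0.57  0.61  1.6  -0.    0.27] [ 0.2 -0.3 -1.2]
54.93180426439349
ball1_center wrist 0.66 [326.  24.] [ 0.5006 -0.1351  0.02  ]
cup_mid top 0.75 [378. 227.] [ 0.4802 -0.144   0.0455]
cup_mid top 0.72 [316. 175.] [0.6076 0.012  0.0455]
```

View pics/w10.png

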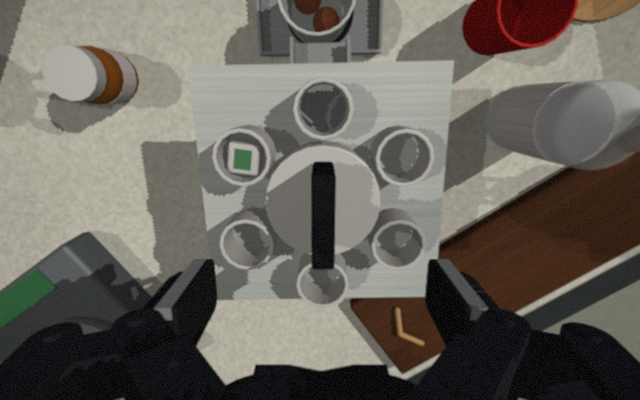

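Both balls are in the cup at (325,20) and (308,5), the logger is still in its pocket at (242,158), and the wheel stays as it is. Next I work out the pour with a full kinematic model while going back to the cup.

```bash
cat > kin.py <<'E'
from h import *
from scipy.optimize import least_squares
r0,h,L1,L2,Dt=-.044,.3648,.486,.4546,.4813
LO=np.array([-2.98,-.74,-1.14,-2.1,-1.57,-3.14]); HI=np.array([2.98,1.72,1.35,2.04,1.44,3.14])
def fk(q,a):
    e=q[1]-q[2]; f=e+q[3]; z=np.array([np.cos(f),0,-np.sin(f)]); y=np.array([0,1.,0]); R0=np.column_stack([np.cross(y,z),y,z])
    Rm=R0@R.from_euler('x',-q[4]).as_matrix()@R.from_euler('z',q[5]).as_matrix()
    w=np.array([r0+L1*np.sin(q[1])+L2*np.cos(e),0,h+L1*np.cos(q[1])-L2*np.sin(e)])
    Y=R.from_euler('z',q[0]).as_matrix(); return Y@(w+a*z+(Dt-a)*Rm[:,2]),Y@Rm,Y@w,Y@(w+a*z)
E
python3 - <<'E'
from kin import *
q=np.array([-0.106,-0.182,-0.824,0.367,-0.275,0.404]); t=np.array([.483,-.1326,.178])
for a in (0,.1,.15,.2,.25): print(a,fk(q,a)[0].round(4))
print(fk(q,.1)[1].round(3))
s=bot.sense(); print(fk(s["joint_positions"],.1)[0],s["position"])
Q=tilt(-34,54.5); plan([.4455,-.1066,.285],Q,9)
E
```

```text
0 [ 0.4624 -0.1806  0.1785]
0.1 [ 0.4672 -0.1538  0.1754]
0.15 [ 0.4697 -0.1404  0.1738]
0.2 [ 0.4721 -0.127   0.1722]
0.25 [ 0.4745 -0.1137  0.1706]
[[-0.677  0.557  0.481]
 [ 0.453  0.831 -0.324]
 [-0.58  -0.002 -0.815]]
[ 0.63314929 -0.22762432  0.3049496 ] [ 0.61493556 -0.22098112  0.29117057]
total deg 35.6 per-row ang [-0.001 -0.069 -0.002] n 9
[23, 0, 1] [23, 0, -1] [23, 0, -2] [22, 0, -4] [22, 0, -5] [22, 0, -7] [21, 0, -8] [20, 0, -10] [20, 0, -11]
```

>>> arm_command --commands '[{"grip": 0,"travel": [23,0,1],"angular": [0,-0.069,0]},{"grip": 0,"travel": [23,0,-1],"angular": [0,-0.069,0]},{"grip": 0,"travel": [23,0,-2],"angular": [0,-0.069,0]},{"grip": 0,"travel": [22,0,-4],"angular": [0,-0.069,0]},{"grip": 0,"travel": [22,0,-5],"angular": [0,-0.069,0]}]'

```text
time: 25.75
position: [0.5217, -0.1557, 0.2874]
eef_rot: [0.297, 0.939, -0.052, 0.163]
contact_force: [0.3, -0.0, 1.0]
gripper_width: 1.003
grip_force: 0.0
```

>>> arm_command --commands '[{"grip": 0,"travel": [22,0,-7],"angular": [0,-0.069,0]},{"grip": 0,"travel": [21,0,-8],"angular": [0,-0.069,0]},{"grip": 0,"travel": [20,0,-10],"angular": [0,-0.069,0]},{"grip": 0,"travel": [20,0,-11],"angular": [0,-0.069,0]},{"grip": 0,"travel": [0,0,0],"angular": [0,0,0]}]'

```text
time: 26.38
position: [0.4467, -0.1031, 0.2835]
eef_rot: [0.286, 0.909, -0.092, 0.29]
contact_force: [-0.1, -0.2, 0.2]
gripper_width: 0.997
grip_force: 0.0
```

```bash
python3 - <<'E'
from kin import *
import kin
info()
s=bot.sense()
D=[([1.241,.213,-.034,1.323,0,1.571],(.1619,.4730,.2483)),([.5242,.4609,.2099,1.3209,0,.857],(.5306,.3067,.2071)),
([.27,-.56,-1.13,.25,-.01,.01],(.392,.1023,.1753)),([.29,-.12,-1.13,-.06,-.03,.03],(.4415,.1233,.0698)),([.29,-.33,-.92,.36,-.03,.03],(.442,.124,.1809)),
([-0.106,-0.182,-0.824,0.367,-0.275,0.404],(.483,-.1326,.178)),([-.11,.02,-1,-.02,-.27,.4],(.4894,-.1365,.0688)),([-.35,.57,.56,1.57,0,.09],(.614,-.2235,.2775)),([-.34,.55,.37,1.39,0,-.79],(.6151,-.2216,.2126)),([-.34,.56,.49,1.5,0,-.44],(.6151,-.2212,.2575)),
(s["joint_positions"],s["position"])]
def f(x):
    kin.r0,kin.h,kin.L1,kin.L2,kin.Dt=x[:5]
    return np.concatenate([fk(np.array(q),x[5])[0]-np.array(p) for q,p in D])
r=least_squares(f,[-.044,.3648,.486,.4546,.4813,.18]); print(r.x.round(4).tolist()); print((r.fun.reshape(-1,3)*1000).round(1).tolist())
print(pose()[:3,:3].round(3).tolist()); plan([.445,-.1066,.135],tilt(-34,54.5),3)
E
```

```text
26.38 [ 0.4467 -0.1031  0.2835] [-0.01 -0.34 -0.64  0.73 -0.33  0.51] [-0.1 -0.2  0.2]
[-0.0331, 0.3715, 0.4994, 0.4337, 0.5138, 0.2145]
[[-2.1, -6.2, -8.4], [-3.8, -2.1, -9.8], [10.9, 6.1, 9.7], [-20.6, -7.1, 12.5], [5.4, 0.1, 4.0], [-2.8, -0.2, -0.3], [-25.5, 4.9, 9.3], [11.0, -4.6, -3.6], [2.4, 3.2, -6.7], [12.0, -0.6, -6.9], [19.4, -0.5, 0.2]]
[[-0.668, 0.573, 0.475], [0.466, 0.82, -0.333], [-0.58, -0.002, -0.815]]
total deg 1.0 per-row ang [-0.004 -0.    -0.004] n 3
[29, -1, 40] [29, -1, 40] [29, -1, 40]
```

>>> arm_command --commands '[{"grip": 0,"travel": [29,-1,40],"angular": [0,0,0]},{"grip": 0,"travel": [29,-1,40],"angular": [0,0,0]},{"grip": 0,"travel": [29,-1,40],"angular": [0,0,0]},{"grip": 0,"travel": [0,0,0],"angular": [0,0,0]}]'

```text
time: 26.88
position: [0.4433, -0.1061, 0.133]
eef_rot: [0.287, 0.909, -0.093, 0.287]
contact_force: [-0.9, -0.0, 1.0]
gripper_width: 1.001
grip_force: 0.0
```

```bash
python3 - <<'E'
from kin import *
import kin
info()
T=pose(); print("expect mid px",proj("wrist",(.4845,-.134,.0455),T),"rim",proj("wrist",(.4845,-.134,.088),T)); pin("cup_mid","wrist",.0455); pin("ball1_center","wrist",.021,2)
Q=tilt(-34.3,54.5); plan([.4894,-.1365,.0688],Q,2)
s=bot.sense()
D=[([1.241,.213,-.034,1.323,0,1.571],(.1619,.4730,.2483)),([.5242,.4609,.2099,1.3209,0,.857],(.5306,.3067,.2071)),
([.27,-.56,-1.13,.25,-.01,.01],(.392,.1023,.1753)),([.29,-.12,-1.13,-.06,-.03,.03],(.4415,.1233,.0698)),([.29,-.33,-.92,.36,-.03,.03],(.442,.124,.1809)),
([-0.106,-0.182,-0.824,0.367,-0.275,0.404],(.483,-.1326,.178)),([-.11,.02,-1,-.02,-.27,.4],(.4894,-.1365,.0688)),([-.35,.57,.56,1.57,0,.09],(.614,-.2235,.2775)),([-.34,.55,.37,1.39,0,-.79],(.6151,-.2216,.2126)),([-.34,.56,.49,1.5,0,-.44],(.6151,-.2212,.2575)),
([-.01,-.34,-.64,.73,-.33,.51],(.4467,-.1031,.2835)),(s["joint_positions"],s["position"])]
def fk2(q,x):
    r0,h,L1,L2,Dt,a,b,d2=x
    e=q[1]-q[2]; f=e+q[3]; z=np.array([np.cos(f),0,-np.sin(f)]); y=np.array([0,1.,0]); xx=np.cross(y,z); R0=np.column_stack([xx,y,z])
    Rm=R0@R.from_euler('x',-q[4]).as_matrix()@R.from_euler('z',q[5]).as_matrix()
    w=np.array([r0+L1*np.sin(q[1])+L2*np.cos(e+d2),0,h+L1*np.cos(q[1])-L2*np.sin(e+d2)])
    Y=R.from_euler('z',q[0]).as_matrix(); return Y@(w+a*z+b*xx+(Dt-a)*Rm[:,2])
f=lambda x:np.concatenate([fk2(np.array(q),x)-np.array(p) for q,p in D])
r=least_squares(f,[-.044,.3648,.486,.4546,.4813,.18,0,0]); print(r.x.round(4).tolist()); print((r.fun.reshape(-1,3)*1000).round(1).tolist())
E
```

```text
26.88 [ 0.4433 -0.1061  0.133 ] [-0.02 -0.2  -0.96  0.29 -0.33  0.5 ] [-0.9 -0.   1. ]
expect mid px [323.59596617 195.8432613 ] rim [323.58935395 251.46875699]
cup_mid wrist 0.6 [594. 203.] [0.5934 0.0104 0.0455]
total deg 0.8 per-row ang [-0.004  0.001 -0.006] n 2
[-1, 0, 44] [-1, -1, 44] 
[0.0051, 0.2404, 0.4865, 0.3972, 0.4347, 0.1331, 0.0038, -0.1653]
[[0.1, 0.4, 0.5], [0.0, 0.1, 0.3], [-0.3, 3.0, 0.4], [2.2, -0.4, 0.9], [0.5, -1.4, 0.4], [-2.1, -0.9, -1.7], [0.1, 1.5, -0.3], [-1.3, -0.2, -0.8], [0.6, 3.8, 2.0], [2.9, 2.6, -1.9], [0.9, 0.9, 1.5], [-1.9, -0.9, -1.2]]
```

>>> arm_command --commands '[{"grip": 0,"travel": [-1,0,44],"angular": [0,0,0]},{"grip": 0,"travel": [-1,-1,44],"angular": [0,0,0]},{"grip": 0,"travel": [0,0,0],"angular": [0,0,0]},{"grip": 255,"travel": [0,0,0],"angular": [0,0,0]},{"grip": 255,"travel": [0,0,0],"angular": [0,0,0]}]' --force 45

```text
time: 27.7
position: [0.4892, -0.1368, 0.0683]
eef_rot: [0.287, 0.908, -0.092, 0.292]
contact_force: [0.6, 0.2, -1.2]
gripper_width: 0.773
grip_force: 50.0
```

>>> arm_command --commands '[{"grip": 255,"travel": [0,0,0],"angular": [0,0,0]},{"grip": 255,"travel": [0,0,0],"angular": [0,0,0]},{"grip": 255,"travel": [0,0,0],"angular": [0,0,0]}]'

```text
time: 28.08
position: [0.4895, -0.1371, 0.0682]
eef_rot: [0.287, 0.908, -0.092, 0.292]
contact_force: [-6.0, 1.9, 14.6]
gripper_width: 0.773
grip_force: 51.2
```

```bash
cat > kin.py <<'E'
from h import *
from scipy.optimize import least_squares
X=[0.0051,0.2404,0.4865,0.3972,0.4347,0.1331,0.0038,-0.1653]
LO=np.array([-2.98,-.74,-1.14,-2.1,-1.57,-3.14])+.03; HI=np.array([2.98,1.72,1.35,2.04,1.44,3.14])-.03
def fk(q):
    r0,h,L1,L2,Dt,a,b,d2=X
    e=q[1]-q[2]; f=e+q[3]; z=np.array([np.cos(f),0,-np.sin(f)]); y=np.array([0,1.,0]); xx=np.cross(y,z); R0=np.column_stack([xx,y,z])
    Rm=R0@R.from_euler('x',-q[4]).as_matrix()@R.from_euler('z',q[5]).as_matrix()
    w=np.array([r0+L1*np.sin(q[1])+L2*np.cos(e+d2),0,h+L1*np.cos(q[1])-L2*np.sin(e+d2)])
    Y=R.from_euler('z',q[0]).as_matrix(); return Y@(w+a*z+b*xx+(Dt-a)*Rm[:,2]),Y@Rm,Y@w,Y@(w+a*z+b*xx)
E
python3 - <<'E'
from kin import *
info(); T=pose(); c=T[2,:3]; print("c",c.round(3)); s=bot.sense(); print(fk(s["joint_positions"])[0])
crock=np.array([.526,.3125])
# cup mouth offset in tool: grip axis pt (-6mm fwd at grip) + 19mm*c
fw=T[:3,2].copy(); fw[2]=0; fw/=np.linalg.norm(fw)
off=T[:3,:3].T@(-.006*fw)+.019*c
best=[]
rng=np.random.default_rng(0)
for k in range(150):
    slope=np.radians(rng.choice([20,25,30]))
    q0=np.array([rng.uniform(0,1.2),rng.uniform(-.3,1.2),rng.uniform(-1,1),rng.uniform(-1.5,1.8),rng.choice([-1,1])*rng.uniform(.3,1.4),rng.uniform(-3,3)])
    def f(q):
        p,Rm,w,v=fk(q); m=p+Rm@off; cw=Rm@c
        # lip lowest: mouth centre - .034*perp
        low=m[2]-.034*np.sqrt(max(1e-6,1-cw[2]**2))
        return np.r_[(m[:2]+.012*cw[:2]-crock)*20,(low-.085)*20,(cw[2]+np.sin(slope))*5,(q-s["joint_positions"])*.01]
    r=least_squares(f,np.clip(q0,LO+.01,HI-.01),bounds=(LO,HI)); 
    p,Rm,w,v=fk(r.x)
    if np.abs(r.fun[:4]).max()<.12: best.append((round(float(np.abs(r.x-s["joint_positions"]).max()),2),round(np.degrees(slope)),r.x.round(2).tolist(),p.round(3).tolist(),Rm[:,2].round(2).tolist(),(Rm@c).round(2).tolist(),w.round(2).tolist(),v.round(2).tolist()))
best.sort(key=lambda b:b[0])
for sl in (20,25,30):
    for b in [b for b in best if b[1]==sl][:4]: print(b)
E
```

```text
28.07 [ 0.4895 -0.1371  0.0682] [-0.11  0.03 -0.99 -0.01 -0.29  0.42] [-6.   1.9 14.6]
c [-0.583  0.    -0.812]
[ 0.48773345 -0.13774895  0.06726947]
(1.25, 20, [1.0, 0.76, -0.4, 0.51, -1.54, -0.58], [0.545, 0.288, 0.12], [0.84, -0.54, -0.03], [-0.44, 0.83, -0.34], [0.3, 0.47, 0.26], [0.29, 0.45, 0.13])
(1.25, 20, [1.0, 0.76, -0.4, 0.51, -1.54, -0.58], [0.545, 0.288, 0.12], [0.84, -0.54, -0.03], [-0.44, 0.83, -0.34], [0.3, 0.47, 0.26], [0.29, 0.45, 0.13])
(1.25, 20, [1.0, 0.76, -0.4, 0.51, -1.54, -0.58], [0.545, 0.288, 0.12], [0.84, -0.54, -0.03], [-0.44, 0.83, -0.34], [0.3, 0.47, 0.26], [0.29, 0.45, 0.13])
(1.25, 20, [1.0, 0.76, -0.4, 0.51, -1.54, -0.58], [0.545, 0.288, 0.12], [0.84, -0.54, -0.03], [-0.44, 0.83, -0.34], [0.3, 0.47, 0.26], [0.29, 0.45, 0.13])
(1.25, 25, [1.0, 0.77, -0.37, 0.6, -1.54, -0.71], [0.546, 0.29, 0.12], [0.84, -0.55, -0.03], [-0.49, 0.76, -0.42], [0.31, 0.48, 0.26], [0.29, 0.45, 0.13])
(1.25, 25, [1.0, 0.77, -0.37, 0.6, -1.54, -0.71], [0.546, 0.29, 0.12], [0.84, -0.55, -0.03], [-0.49, 0.76, -0.42], [0.31, 0.48, 0.26], [0.29, 0.45, 0.13])
(1.25, 25, [1.0, 0.7
[... 209 characters left out ...]
84, -0.55, -0.03], [-0.49, 0.76, -0.42], [0.31, 0.48, 0.26], [0.29, 0.45, 0.13])
(1.27, 30, [1.0, 0.8, -0.32, 0.72, -1.54, -0.85], [0.547, 0.292, 0.119], [0.84, -0.55, -0.03], [-0.55, 0.67, -0.5], [0.32, 0.49, 0.26], [0.3, 0.46, 0.13])
(1.27, 30, [1.0, 0.8, -0.32, 0.72, -1.54, -0.85], [0.547, 0.292, 0.119], [0.84, -0.55, -0.03], [-0.55, 0.67, -0.5], [0.32, 0.49, 0.26], [0.3, 0.46, 0.13])
(1.27, 30, [1.0, 0.8, -0.32, 0.72, -1.54, -0.85], [0.547, 0.292, 0.119], [0.84, -0.55, -0.03], [-0.55, 0.67, -0.5], [0.32, 0.49, 0.26], [0.3, 0.46, 0.13])
(1.27, 30, [1.0, 0.8, -0.32, 0.72, -1.54, -0.85], [0.547, 0.292, 0.119], [0.84, -0.55, -0.03], [-0.55, 0.67, -0.5], [0.32, 0.49, 0.26], [0.3, 0.46, 0.13])
```

```bash
cat > pour.py <<'E'
from kin import *
PIT=54.4
c=tilt(0,PIT)[2]; off=tilt(0,PIT).T@np.array([-.006,0,0])+.019*c
crock=np.array([.526,.3125])
def target(az,u,th):
    Rm=R.from_rotvec(np.radians(th)*np.array([np.cos(np.radians(u)),np.sin(np.radians(u)),0])).as_matrix()@tilt(az,PIT)
    cw=Rm@c; sn=np.sqrt(max(0,1-cw[2]**2)); low=.095
    m=np.r_[crock-(.02*cw[:2] if th>60 else 0), low+.034*sn]
    if th<60: m[2]=low+.034+.03
    return m-Rm@off,Rm
def ik(p,Rm,q0):
    f=lambda q:(lambda a:np.r_[(a[0]-p)*10,(a[1]-Rm).ravel()])(fk(q))
    r=least_squares(f,np.clip(q0,LO+.001,HI-.001),bounds=(LO,HI)); return r.x,np.abs(r.fun).max()
E
cat > s.py <<'E'
from pour import *
q00=bot.sense()["joint_positions"]; res=[]
for az in range(-90,130,20):
    p,Rm=target(az,0,0); q0=q00.copy(); q0[0]=.5; q0[4]=np.clip(np.radians(az)-.5,-1.3,1.3); q0[5]=-q0[4]
    q1,e=ik(p,Rm,q0)
    if e>.05: continue
    for u in range(0,360,20):
        q=q1; best=0; path=[q1.round(2).tolist()]
        for th in range(15,136,15):
            qn,e=ik(*target(az,u,th),q)
            if e>.05 or np.abs(qn-q).max()>1.2: break
            w=fk(qn)
            if w[2][2]<.12 or w[3][2]<.09 or np.hypot(*w[2][:2])<.2: break
            best=th; q=qn; path.append(q.round(2).tolist())
        res.append((best,az,u,path[0],path[-1]))
res.sort(key=lambda r:-r[0])
for r in res[:14]: print(r)
E
python3 s.py
```

```text
(120, -90, 0, [0.74, 0.88, 0.6, 1.74, -0.44, 2.42], [0.1, 0.63, -0.74, -0.58, 1.41, 2.35])
(120, -90, 340, [0.74, 0.88, 0.6, 1.74, -0.44, 2.42], [0.2, 0.94, -1.11, -1.99, 0.86, 2.8])
(120, -70, 0, [0.79, 0.71, 0.3, 1.45, -0.55, 2.1], [0.12, 0.8, -0.97, -1.56, 1.25, 2.64])
(120, -70, 20, [0.79, 0.71, 0.3, 1.45, -0.55, 2.1], [0.11, 1.1, 0.24, 1.89, 1.31, 0.37])
(120, -50, 0, [0.81, 0.53, 0.0, 1.12, -0.62, 1.71], [0.16, 0.99, -1.06, -2.07, 1.03, 2.57])
(120, 110, 220, [0.26, 0.52, -0.02, 1.1, 0.62, -1.68], [0.98, 0.96, -0.03, 1.48, -1.46, -0.37])
(120, 110, 240, [0.26, 0.52, -0.02, 1.1, 0.62, -1.68], [0.92, 1.0, -1.04, -2.07, -1.06, -2.58])
(105, -90, 20, [0.74, 0.88, 0.6, 1.74, -0.44, 2.42], [0.16, 1.03, 0.39, 1.79, 1.06, 1.0])
(105, -90, 300, [0.74, 0.88, 0.6, 1.74, -0.44, 2.42], [0.9, 0.86, -1.09, -1.84, -0.9, 2.24])
(105, -50, 20, [0.81, 0.53, 0.0, 1.12, -0.62, 1.71], [0.12, 0.62, -0.33, 0.67, 1.25, 1.16])
(105, -50, 40, [0.81, 0.53, 0.0, 1.12, -0.62, 1.71], [0.18, 1.09, 0.52, 1.92, 0.95, 0.56])
(105, -30, 20, [0.81, 0.36, -0.27, 0.77, -0.6, 1.28], [0.11, 0.53, -0.73, -0.29, 1.3, 1.5])
(105, -30, 40, [0.81, 0.36, -0.27, 0.77, -0.6, 1.28], [0.14, 0.95, 0.24, 1.64, 1.1, 0.37])
(105, -10, 20, [0.76, 0.21, -0.5, 0.46, -0.49, 0.83], [0.12, 0.79, -0.98, -1.53, 1.27, 1.92])
```

>>> arm_command --commands '[{"grip": 255,"travel": [-23,0,-33],"angular": [0,0,0]},{"grip": 255,"travel": [-29,0,-41],"angular": [0,0,0]},{"grip": 255,"travel": [-12,0,-16],"angular": [0,0,0]},{"grip": 255,"travel": [0,0,0],"angular": [0,0,0]}]'

```text
time: 28.58
position: [0.4891, -0.1367, 0.1788]
eef_rot: [0.287, 0.908, -0.092, 0.292]
contact_force: [0.5, -0.2, -1.9]
gripper_width: 0.776
grip_force: 51.7
```

```bash
cat > s2.py <<'E'
from pour import *
q00=np.array([.26,.52,-.02,1.1,.62,-1.68]); res=[]
def clear(qn):
    p,Rm,w,v=fk(qn)
    for t in np.linspace(0,1,6):
        for x in (w+(v-w)*t, v+(p-.06*Rm[:,2]-v)*t):
            if x[2]<.1: return False
            if x[2]<.28 and np.hypot(*(x[:2]-[.703,-.005]))<.11: return False
            if x[2]<.16 and np.hypot(*(x[:2]-[.60,.008]))<.11: return False
    return np.hypot(*w[:2])>.2
for seed,azs in (([.26,.52,-.02,1.1,.62,-1.68],range(60,151,15)),([.81,.36,-.27,.77,-.6,1.28],range(-75,40,15))):
  for az in azs:
    p,Rm=target(az,0,0); q1,e=ik(p,Rm,np.array(seed))
    if e>.05: continue
    for u in range(0,360,15):
        q=q1; best=0; path=[q1.round(2).tolist()]
        for th in range(10,126,5):
            qn,e=ik(*target(az,u,th),q)
            if e>.05 or np.abs(qn-q).max()>.9 or not clear(qn): break
            best=th; q=qn
            if th%20==0: path.append(q.round(2).tolist())
        if best>=100: res.append((best,az,u,path))
res.sort(key=lambda r:-r[0])
for r in res[:10]: print(*r)
E
python3 s2.py
```

```text
125 120 240 [[0.26, 0.61, 0.13, 1.27, 0.6, -1.89], [0.37, 0.39, -0.12, 0.95, 0.34, -1.76], [0.51, 0.24, -0.34, 0.67, 0.03, -1.68], [0.67, 0.2, -0.59, 0.3, -0.32, -1.66], [0.78, 0.24, -0.75, -0.05, -0.66, -1.75], [0.89, 0.41, -0.92, -0.64, -0.98, -1.98], [0.94, 0.9, -1.01, -1.83, -1.17, -2.62]]
125 135 225 [[0.29, 0.74, 0.35, 1.51, 0.54, -2.16], [0.41, 0.57, 0.18, 1.28, 0.25, -1.96], [0.56, 0.47, 0.05, 1.13, -0.07, -1.8], [0.72, 0.48, -0.09, 0.97, -0.42, -1.64], [0.82, 0.54, -0.13, 0.94, -0.77, -1.52], [0.92, 0.69, -0.09, 1.06, -1.1, -1.26], [0.97, 1.05, 0.15, 1.76, -1.36, -0.48]]
125 135 240 [[0.29, 0.74, 0.35, 1.51, 0.54, -2.16], [0.39, 0.51, 0.08, 1.17, 0.29, -2.0], [0.53, 0.34, -0.15, 0.9, -0.01, -1.88], [0.69, 0.29, -0.41, 0.56, -0.35, -1.81], [0.8, 0.3, -0.56, 0.28, -0.7, -1.83], [0.91, 0.4, -0.72, -0.13, -1.05, -1.94], [0.97, 0.75, -0.91, -1.32, -1.33, -2.59]]
125 150 255 [[0.33, 0.87, 0.58, 1.72, 0.45, -2.39], [0.4, 0.58, 0.19, 1.29, 0.28, -2.26], [0.51, 0.35, -0.14, 0.91, 0.04, -2.16], [0.64, 0.23, -0.49, 0.44, -0.24, -2.11], [0.74, 0.21, -0.72, 0.0, -0.54, -2.17], [0.85, 0.3
[... 1114 characters left out ...]
-0.74, -0.06, -0.86, -1.31], [0.94, 0.49, -0.86, -0.58, -1.18, -1.61], [0.97, 1.02, -0.89, -2.07, -1.33, -2.63]]
120 105 210 [[0.26, 0.47, -0.09, 1.01, 0.62, -1.58], [0.4, 0.38, -0.13, 0.94, 0.27, -1.44], [0.57, 0.36, -0.13, 0.94, -0.1, -1.32], [0.73, 0.45, -0.15, 0.91, -0.46, -1.19], [0.83, 0.56, -0.1, 1.01, -0.8, -1.07], [0.92, 0.78, 0.04, 1.29, -1.09, -0.77], [0.96, 1.15, 0.3, 2.01, -1.27, -0.04]]
120 105 225 [[0.26, 0.47, -0.09, 1.01, 0.62, -1.58], [0.39, 0.32, -0.23, 0.82, 0.3, -1.47], [0.56, 0.24, -0.34, 0.67, -0.07, -1.39], [0.73, 0.27, -0.48, 0.46, -0.45, -1.35], [0.84, 0.33, -0.55, 0.31, -0.81, -1.38], [0.94, 0.47, -0.62, 0.07, -1.17, -1.45], [0.98, 0.81, -0.84, -1.35, -1.47, -2.4]]
```

```bash
cat > pl.py <<'E'
from pour import *
import json
def check(rows_T,q):
    for p,Rm in rows_T:
        qn,e=ik(p,Rm,q); 
        if e>.05 or np.abs(qn-q).max()>.3: print("!!",round(e,3),np.abs(qn-q).max().round(2),qn.round(2),p.round(3))
        q=qn
    print("end q",q.round(2).tolist(),"v",fk(q)[3].round(3)); return q
def rows(Ts,start):
    out=[];P=start
    for p,Rm in Ts:
        t=(P[:3,:3].T@(p-P[:3,3])*1000).round(0).astype(int).tolist(); w=R.from_matrix(P[:3,:3].T@Rm).as_rotvec().round(3).tolist()
        out.append((t,w)); P=np.eye(4); P[:3,:3]=Rm; P[:3,3]=p
    for i in range(0,len(out),5): print(json.dumps([{"grip":255,"travel":t,"angular":w} for t,w in out[i:i+5]]))
def carry(az1,pend,n,az0):
    T=pose(); return [(T[:3,3]+(np.array(pend)-T[:3,3])*k/n, tilt(az0+(az1-az0)*k/n,PIT)) for k in range(1,n+1)]
E
python3 - <<'E'
from pl import *
info(); T=pose(); az0=np.degrees(np.arctan2(T[1,2],T[0,2])); print(az0,np.degrees(np.arcsin(-T[2,2])))
p,_=target(120,225,0); p[2]=.16; print(p)
Ts=carry(120,p,16,az0); q=check(Ts,bot.sense()["joint_positions"]); rows(Ts,T)
T2=[target(120,225,t) for t in range(10,116,7)]; q=check(T2,q)
E
```

```text
28.57 [ 0.4891 -0.1367  0.1788] [-0.11 -0.17 -0.81  0.37 -0.29  0.42] [ 0.5 -0.2 -1.9]
-34.95521225344518 54.350603564630134
[0.523      0.31769615 0.16      ]
end q [0.26, 0.6, 0.16, 1.31, 0.6, -1.89] v [0.611 0.166 0.405]
[{"grip": 255, "travel": [13, 24, -8], "angular": [-0.098, 0.001, -0.139]}, {"grip": 255, "travel": [9, 27, -5], "angular": [-0.098, 0.0, -0.137]}, {"grip": 255, "travel": [5, 28, -2], "angular": [-0.098, -0.0, -0.137]}, {"grip": 255, "travel": [1, 28, 0], "angular": [-0.098, -0.0, -0.137]}, {"grip": 255, "travel": [-3, 28, 3], "angular": [-0.098, -0.0, -0.137]}]
[{"grip": 255, "travel": [-6, 27, 6], "angular": [-0.098, 0.0, -0.137]}, {"grip": 255, "travel": [-10, 25, 9], "angular": [-0.098, 0.0, -0.137]}, {"grip": 255, "travel": [-13, 23, 11], "angular": [-0.098, -0.0, -0.137]}, {"grip": 255, "travel": [-16, 20, 13], "angular": [-0.098, -0.0, -0.137]}, {"grip": 255, "travel": [-19, 16, 15], "angular": [-0.098, -0.0, -0.137]}]
[{"grip": 255, "travel": [-20, 12, 16], "angular": [-0.098, 0.0, -0.137]}, {"grip": 255, "travel": [-22, 7, 17], "angular": [-0.098, -0.0, -0.137]}, {"grip": 255, "travel": [-22, 2, 17], "angular": [-0.098, 0.0, -0.137]}, {"grip": 255, "travel": [-22, -3, 17], "angular": [-0.098, -0.0, -0.137]}, {"grip": 255, "travel": [-22, -7, 17], "angular": [-0.098, 0.0, -0.137]}]
[{"grip": 255, "travel": [-20, -12, 16], "angular": [-0.098, -0.0, -0.137]}]
end q [0.97, 0.72, -0.29, 0.77, -1.4, -1.12] v [0.314 0.463 0.179]
```

All joints are feasible along both paths, so I carry the cup upright to the crock.

>>> arm_command --commands '[{"grip": 255,"travel": [13,24,-8],"angular": [-0.098,0,-0.138]},{"grip": 255,"travel": [9,27,-5],"angular": [-0.098,0,-0.137]},{"grip": 255,"travel": [5,28,-2],"angular": [-0.098,0,-0.137]},{"grip": 255,"travel": [1,28,0],"angular": [-0.098,0,-0.137]},{"grip": 255,"travel": [-3,28,3],"angular": [-0.098,0,-0.137]}]'

```text
time: 29.2
position: [0.4977, 0.0059, 0.17]
eef_rot: [-0.112, 0.946, 0.036, 0.301]
contact_force: [0.3, 0.5, -1.6]
gripper_width: 0.773
grip_force: 51.8
```

>>> arm_command --commands '[{"grip": 255,"travel": [-6,27,6],"angular": [-0.098,0,-0.137]},{"grip": 255,"travel": [-10,25,9],"angular": [-0.098,0,-0.137]},{"grip": 255,"travel": [-13,23,11],"angular": [-0.098,0,-0.137]},{"grip": 255,"travel": [-16,20,13],"angular": [-0.098,0,-0.137]},{"grip": 255,"travel": [-19,16,15],"angular": [-0.098,0,-0.137]}]'

```text
time: 29.82
position: [0.5085, 0.1481, 0.1633]
eef_rot: [-0.489, 0.818, 0.158, 0.26]
contact_force: [1.2, -0.0, -1.7]
gripper_width: 0.778
grip_force: 51.8
```

>>> arm_command --commands '[{"grip": 255,"travel": [-20,12,16],"angular": [-0.098,0,-0.137]},{"grip": 255,"travel": [-22,7,17],"angular": [-0.098,0,-0.137]},{"grip": 255,"travel": [-22,2,17],"angular": [-0.098,0,-0.137]},{"grip": 255,"travel": [-22,-3,17],"angular": [-0.098,0,-0.137]},{"grip": 255,"travel": [-22,-7,17],"angular": [-0.098,0,-0.137]}]'

```text
time: 30.45
position: [0.5202, 0.2887, 0.1577]
eef_rot: [0.78, -0.546, -0.252, -0.174]
contact_force: [1.2, -1.5, -1.9]
gripper_width: 0.772
grip_force: 51.8
```

>>> arm_command --commands '[{"grip": 255,"travel": [-20,-12,16],"angular": [-0.098,0,-0.137]},{"grip": 255,"travel": [0,0,0],"angular": [0,0,0]},{"grip": 255,"travel": [0,0,0],"angular": [0,0,0]}]'

```text
time: 30.82
position: [0.5229, 0.3161, 0.1565]
eef_rot: [0.821, -0.481, -0.265, -0.153]
contact_force: [-0.4, -0.5, -1.7]
gripper_width: 0.775
grip_force: 51.8
```

```bash
python3 - <<'E'
from pl import *
info(); T=pose(); az0=np.degrees(np.arctan2(T[1,2],T[0,2])); print(az0,np.degrees(np.arcsin(-T[2,2])))
pin("crock_rim","top",.055); pin("ball1_center","wrist",.1)
ths=[9,18,27,36,45,54,63,72,81,90,98,106,114]
Ts=[target(az0,225,t) for t in ths]
check(Ts,bot.sense()["joint_positions"]); print([t[0].round(3).tolist() for t in Ts]); rows(Ts,T)
E
```

```text
30.82 [0.5229 0.3161 0.1565] [ 0.26  0.6   0.15  1.3   0.6  -1.87] [-0.4 -0.5 -1.7]
119.7335906632038 54.34771341085394
end q [0.97, 0.7, -0.31, 0.73, -1.38, -1.16] v [0.314 0.461 0.183]
[[0.525, 0.316, 0.139], [0.527, 0.313, 0.139], [0.53, 0.311, 0.139], [0.532, 0.309, 0.14], [0.534, 0.307, 0.141], [0.536, 0.305, 0.143], [0.55, 0.291, 0.112], [0.552, 0.289, 0.116], [0.554, 0.287, 0.12], [0.555, 0.286, 0.123], [0.555, 0.286, 0.126], [0.555, 0.286, 0.127], [0.554, 0.287, 0.129]]
[{"grip": 255, "travel": [11, -2, 13], "angular": [0.034, 0.152, -0.032]}, {"grip": 255, "travel": [3, -1, -1], "angular": [0.034, 0.152, -0.024]}, {"grip": 255, "travel": [3, -1, -1], "angular": [0.034, 0.152, -0.024]}, {"grip": 255, "travel": [3, -1, -1], "angular": [0.034, 0.152, -0.024]}, {"grip": 255, "travel": [3, -1, -1], "angular": [0.034, 0.152, -0.024]}]
[{"grip": 255, "travel": [3, -1, -1], "angular": [0.034, 0.152, -0.024]}, {"grip": 255, "travel": [10, 4, 36], "angular": [0.034, 0.152, -0.024]}, {"grip": 255, "travel": [5, -1, -2], "angular": [0.034, 0.152, -0.024]}, {"grip": 255, "travel": [4, -1, -2], "angular": [0.034, 0.152, -0.024]}, {"grip": 255, "travel": [3, -1, -1], "angular": [0.034, 0.152, -0.024]}]
[{"grip": 255, "travel": [2, -1, -1], "angular": [0.03, 0.135, -0.021]}, {"grip": 255, "travel": [1, 0, -1], "angular": [0.03, 0.135, -0.021]}, {"grip": 255, "travel": [1, 0, -1], "angular": [0.03, 0.135, -0.021]}]
```

>>> arm_command --commands '[{"grip": 255,"travel": [2,-1,-1],"angular": [0.034,0.152,-0.03]},{"grip": 255,"travel": [3,-1,-1],"angular": [0.034,0.152,-0.024]},{"grip": 255,"travel": [3,-1,-1],"angular": [0.034,0.152,-0.024]},{"grip": 255,"travel": [3,-1,-1],"angular": [0.034,0.152,-0.024]},{"grip": 255,"travel": [3,-1,-1],"angular": [0.034,0.152,-0.024]}]'

```text
time: 31.65
position: [0.5352, 0.3056, 0.1604]
eef_rot: [0.873, -0.473, 0.112, -0.049]
contact_force: [1.3, 0.1, -2.6]
gripper_width: 0.773
grip_force: 51.9
```

>>> arm_command --commands '[{"grip": 255,"travel": [3,-1,-1],"angular": [0.034,0.152,-0.024]},{"grip": 255,"travel": [0,0,0],"angular": [0,0,0]},{"grip": 255,"travel": [0,0,0],"angular": [0,0,0]}]'

```text
time: 32.02
position: [0.5371, 0.304, 0.1608]
eef_rot: [0.867, -0.463, 0.182, -0.027]
contact_force: [0.3, 0.2, -1.5]
gripper_width: 0.777
grip_force: 51.8
```

```bash
sed -i 's/low=.095/low=.087/; s/(.02\*cw/(.028*cw/' pour.py; python3 - <<'E'
from pl import *
info(); T=pose(); cw=T[:3,:3]@c; print("tilt",np.degrees(np.arccos(cw[2])),cw.round(2))
ths=[63,71,79,85,89,93,97,101,106,111,116]
Ts=[target(119.7,225,t) for t in ths]
check(Ts,bot.sense()["joint_positions"]); print(Ts[0][0],Ts[-1][0]); rows(Ts,T)
E
```

```text
32.02 [0.5371 0.304  0.1608] [ 0.66  0.31 -0.19  0.86 -0.31 -1.53] [ 0.3  0.2 -1.5]
tilt 53.976651736462394 [-0.57  0.57  0.59]
end q [0.96, 0.73, -0.32, 0.67, -1.42, -1.18] v [0.318 0.458 0.165]
[0.55487339 0.28586564 0.10351184] [0.55878399 0.28195505 0.12068642]
[{"grip": 255, "travel": [7, 9, 62], "angular": [0.033, 0.152, -0.026]}, {"grip": 255, "travel": [5, -1, -2], "angular": [0.03, 0.135, -0.021]}, {"grip": 255, "travel": [4, -1, -1], "angular": [0.03, 0.135, -0.021]}, {"grip": 255, "travel": [2, -1, -1], "angular": [0.022, 0.101, -0.016]}, {"grip": 255, "travel": [1, 0, 0], "angular": [0.015, 0.067, -0.011]}]
[{"grip": 255, "travel": [1, 0, 0], "angular": [0.015, 0.067, -0.011]}, {"grip": 255, "travel": [1, 0, 0], "angular": [0.015, 0.067, -0.011]}, {"grip": 255, "travel": [1, 0, -1], "angular": [0.015, 0.067, -0.011]}, {"grip": 255, "travel": [1, 0, -1], "angular": [0.019, 0.084, -0.013]}, {"grip": 255, "travel": [0, 0, -1], "angular": [0.019, 0.084, -0.013]}]
[{"grip": 255, "travel": [0, 0, -1], "angular": [0.019, 0.084, -0.013]}]
```

>>> arm_command --commands '[{"grip": 255,"travel": [4,-1,-1],"angular": [0.033,0.152,-0.026]},{"grip": 255,"travel": [4,-1,-2],"angular": [0.03,0.135,-0.021]},{"grip": 255,"travel": [4,-1,-1],"angular": [0.03,0.135,-0.021]},{"grip": 255,"travel": [0,0,0],"angular": [0,0,0]}]'

```text
time: 32.52
position: [0.5428, 0.2975, 0.1683]
eef_rot: [0.823, -0.419, 0.382, 0.038]
contact_force: [0.3, 0.1, -2.9]
gripper_width: 0.774
grip_force: 51.9
```

```bash
python3 - <<'E'
from pl import *
info(); T=pose(); cw=T[:3,:3]@c; print("tilt",np.degrees(np.arccos(cw[2])),cw.round(2))
a=target(119.7,225,80); Ts=[((a[0]+T[:3,3])/2,a[1])]+[target(119.7,225,t) for t in [80,84,88,91,94,98,102,107,112,116]]
check(Ts,bot.sense()["joint_positions"]); print(Ts[1][0],Ts[-1][0]); rows(Ts,T)
E
```

```text
32.52 [0.5428 0.2975 0.1683] [ 0.85  0.36 -0.27  0.78 -0.78 -1.42] [ 0.3  0.1 -2.9]
tilt 79.07977322861403 [-0.69  0.69  0.19]
end q [0.96, 0.73, -0.32, 0.67, -1.42, -1.18] v [0.318 0.458 0.165]
[0.55913802 0.28160101 0.11148473] [0.55878399 0.28195505 0.12068642]
[{"grip": 255, "travel": [-11, 7, 28], "angular": [0.005, 0.015, -0.001]}, {"grip": 255, "travel": [-11, 7, 28], "angular": [0.0, 0.0, 0.0]}, {"grip": 255, "travel": [2, 0, 0], "angular": [0.015, 0.067, -0.011]}, {"grip": 255, "travel": [1, 0, 0], "angular": [0.015, 0.067, -0.011]}, {"grip": 255, "travel": [1, 0, 0], "angular": [0.011, 0.051, -0.008]}]
[{"grip": 255, "travel": [1, 0, 0], "angular": [0.011, 0.051, -0.008]}, {"grip": 255, "travel": [1, 0, -1], "angular": [0.015, 0.067, -0.011]}, {"grip": 255, "travel": [1, 0, -1], "angular": [0.015, 0.067, -0.011]}, {"grip": 255, "travel": [1, 0, -1], "angular": [0.019, 0.084, -0.013]}, {"grip": 255, "travel": [0, 0, -1], "angular": [0.019, 0.084, -0.013]}]
[{"grip": 255, "travel": [0, 0, -1], "angular": [0.015, 0.067, -0.011]}]
```

>>> arm_command --commands '[{"grip": 255,"travel": [-11,7,28],"angular": [0.005,0.015,0]},{"grip": 255,"travel": [-11,7,28],"angular": [0,0,0]},{"grip": 255,"travel": [2,0,0],"angular": [0.015,0.067,-0.011]},{"grip": 255,"travel": [1,0,0],"angular": [0.015,0.067,-0.011]},{"grip": 255,"travel": [1,0,0],"angular": [0.011,0.051,-0.008]}]'

```text
time: 33.15
position: [0.5617, 0.2782, 0.1151]
eef_rot: [0.787, -0.393, 0.471, 0.066]
contact_force: [-0.0, 0.4, -2.0]
gripper_width: 0.774
grip_force: 51.9
```

>>> arm_command --commands '[{"grip": 255,"travel": [1,0,0],"angular": [0.011,0.051,-0.008]},{"grip": 255,"travel": [0,0,0],"angular": [0,0,0]},{"grip": 255,"travel": [1,0,-1],"angular": [0.015,0.067,-0.011]},{"grip": 255,"travel": [0,0,0],"angular": [0,0,0]},{"grip": 255,"travel": [1,0,-1],"angular": [0.015,0.067,-0.011]}]'

```text
time: 33.78
position: [0.5609, 0.2782, 0.1197]
eef_rot: [0.747, -0.364, 0.549, 0.092]
contact_force: [-0.1, -0.4, -1.6]
gripper_width: 0.776
grip_force: 51.9
```

>>> arm_command --commands '[{"grip": 255,"travel": [1,0,-1],"angular": [0.019,0.084,-0.013]},{"grip": 255,"travel": [0,0,-1],"angular": [0.019,0.084,-0.013]},{"grip": 255,"travel": [0,0,-1],"angular": [0.015,0.067,-0.011]},{"grip": 255,"travel": [0,0,0],"angular": [0,0,0]},{"grip": 255,"travel": [0,0,0],"angular": [0,0,0]}]'

```text
time: 34.4
position: [0.5582, 0.2795, 0.1208]
eef_rot: [0.686, -0.322, 0.64, 0.124]
contact_force: [0.0, 0.1, -1.0]
gripper_width: 0.774
grip_force: 51.9
```

>>> arm_command --commands '[{"grip": 255,"travel": [0,0,0],"angular": [0,0,0]},{"grip": 255,"travel": [0,0,0],"angular": [0,0,0]},{"grip": 255,"travel": [0,0,0],"angular": [0,0,0]},{"grip": 255,"travel": [0,0,0],"angular": [0,0,0]}]'

```text
time: 34.9
position: [0.5577, 0.2797, 0.1206]
eef_rot: [0.686, -0.321, 0.641, 0.125]
contact_force: [-0.2, 0.6, -2.1]
gripper_width: 0.771
grip_force: 51.9
```

```bash
python3 - <<'E'
from pl import *
info(); T=pose(); cw=T[:3,:3]@c; print("tilt",np.degrees(np.arccos(cw[2])),cw.round(2))
for cam_ in ("top","side","wrist"):
    im=grab_frame(cam_).astype(int); m=((im[:,:,0]>110)&(im[:,:,0]-im[:,:,2]>60)&(im[:,:,0]-im[:,:,1]>45)).astype(np.uint8)
    n,_,st,ce=cv2.connectedComponentsWithStats(m); print(cam_,[(st[i,4],ce[i].round().tolist()) for i in range(1,n) if st[i,4]>15])
    for r in finder.recognise("ball1_center",cam_)[:4]: print("  ball",cam_,round(r["score"],2),np.round(r["position"]))
print("crock px",proj("top",(.526,.3125,.055)),proj("side",(.526,.3125,.055)))
E
```

```text
34.9 [0.5577 0.2797 0.1206] [ 0.96  0.71 -0.34  0.63 -1.42 -1.21] [-0.2  0.6 -2.1]
tilt 116.03773141610377 [-0.63  0.64 -0.44]
top [(np.int32(67), [242.0, 50.0]), (np.int32(38), [241.0, 58.0]), (np.int32(53), [238.0, 65.0]), (np.int32(17), [248.0, 63.0]), (np.int32(69), [233.0, 72.0]), (np.int32(26), [249.0, 92.0]), (np.int32(44), [239.0, 99.0]), (np.int32(18), [241.0, 111.0]), (np.int32(16), [223.0, 114.0]), (np.int32(121), [318.0, 176.0])]
side [(np.int32(18), [390.0, 167.0]), (np.int32(463), [328.0, 220.0])]
  ball side 0.5 [281. 154.]
wrist [(np.int32(2196), [526.0, 165.0])]
crock px [196.02405037 205.30138253] [257.12022258 172.54254088]
```

```bash
python3 - <<'E'
from pl import *
T=pose(); up=lambda p,d:p+np.array([0,0,d])
Ts=[(up(T[:3,3],.045),T[:3,:3]),(up(T[:3,3],.08),T[:3,:3])]
p0,R0=target(119.7,225,0); p0=np.r_[p0[:2],.2]; n=12
for k in range(1,n+1):
    th=116*(1-k/n); Ts.append((up(T[:3,3],.08)*(1-k/n)+p0*k/n, target(119.7,225,th)[1]))
check(Ts,bot.sense()["joint_positions"]); rows(Ts,T)
E
```

```text
end q [0.26, 0.57, 0.22, 1.4, 0.6, -1.88] v [0.61  0.165 0.445]
[{"grip": 255, "travel": [43, -11, -7], "angular": [0.0, 0.0, 0.0]}, {"grip": 255, "travel": [34, -8, -5], "angular": [0.0, 0.0, 0.0]}, {"grip": 255, "travel": [-1, -1, -4], "angular": [-0.037, -0.164, 0.023]}, {"grip": 255, "travel": [-2, -1, -4], "angular": [-0.036, -0.163, 0.026]}, {"grip": 255, "travel": [-2, 0, -4], "angular": [-0.036, -0.163, 0.026]}]
[{"grip": 255, "travel": [-3, 0, -3], "angular": [-0.036, -0.163, 0.026]}, {"grip": 255, "travel": [-3, 0, -3], "angular": [-0.036, -0.163, 0.026]}, {"grip": 255, "travel": [-4, 0, -2], "angular": [-0.036, -0.163, 0.026]}, {"grip": 255, "travel": [-4, 0, -2], "angular": [-0.036, -0.163, 0.026]}, {"grip": 255, "travel": [-4, 1, -1], "angular": [-0.036, -0.163, 0.026]}]
[{"grip": 255, "travel": [-4, 1, 0], "angular": [-0.036, -0.163, 0.026]}, {"grip": 255, "travel": [-4, 1, 0], "angular": [-0.036, -0.163, 0.026]}, {"grip": 255, "travel": [-4, 1, 1], "angular": [-0.036, -0.163, 0.026]}, {"grip": 255, "travel": [-4, 1, 2], "angular": [-0.036, -0.163, 0.026]}]
```

>>> arm_command --commands '[{"grip": 255,"travel": [43,-11,-7],"angular": [0,0,0]},{"grip": 255,"travel": [34,-8,-5],"angular": [0,0,0]},{"grip": 255,"travel": [-1,-1,-4],"angular": [-0.037,-0.164,0.023]},{"grip": 255,"travel": [-2,-1,-4],"angular": [-0.036,-0.163,0.026]},{"grip": 255,"travel": [-2,0,-4],"angular": [-0.036,-0.163,0.026]}]'

```text
time: 35.83
position: [0.5484, 0.2904, 0.2008]
eef_rot: [0.802, -0.401, 0.439, 0.055]
contact_force: [0.9, -0.3, -1.4]
gripper_width: 0.779
grip_force: 51.8
```

>>> arm_command --commands '[{"grip": 255,"travel": [-3,0,-3],"angular": [-0.036,-0.163,0.026]},{"grip": 255,"travel": [-3,0,-3],"angular": [-0.036,-0.163,0.026]},{"grip": 255,"travel": [-4,0,-2],"angular": [-0.036,-0.163,0.026]},{"grip": 255,"travel": [-4,0,-2],"angular": [-0.036,-0.163,0.026]},{"grip": 255,"travel": [-4,1,-1],"angular": [-0.036,-0.163,0.026]}]'

```text
time: 36.45
position: [0.5344, 0.306, 0.2012]
eef_rot: [0.875, -0.477, 0.053, -0.067]
contact_force: [-0.7, -0.3, -1.9]
gripper_width: 0.774
grip_force: 51.8
```

>>> arm_command --commands '[{"grip": 255,"travel": [-4,1,0],"angular": [-0.036,-0.163,0.026]},{"grip": 255,"travel": [-4,1,0],"angular": [-0.036,-0.163,0.026]},{"grip": 255,"travel": [-4,1,1],"angular": [-0.036,-0.163,0.026]},{"grip": 255,"travel": [-4,1,2],"angular": [-0.036,-0.163,0.026]},{"grip": 255,"travel": [0,0,0],"angular": [0,0,0]}]'

```text
time: 37.08
position: [0.5231, 0.3162, 0.1977]
eef_rot: [0.822, -0.479, -0.266, -0.153]
contact_force: [0.9, 0.9, -1.8]
gripper_width: 0.771
grip_force: 51.9
```

```bash
cat > v.py <<'E'
from pl import *
def reds(cam_,lo=15):
    im=grab_frame(cam_).astype(int); m=((im[:,:,0]>70)&(im[:,:,0]-im[:,:,2]>35)&(im[:,:,0]-im[:,:,1]>30)).astype(np.uint8)
    n,_,st,ce=cv2.connectedComponentsWithStats(m); print(cam_,[(int(st[i,4]),ce[i].round().tolist(),im[int(ce[i][1]),int(ce[i][0])].tolist()) for i in range(1,n) if st[i,4]>lo])
E
python3 - <<'E'
from v import *
info(); T=pose(); az0=np.degrees(np.arctan2(T[1,2],T[0,2])); print(az0,np.degrees(np.arcsin(-T[2,2])))
reds("top"); reds("side"); reds("wrist")
# home: cup centre = TCP - .006*fwd ; mat (.4407,.1202)
a=15.3; fw=np.array([np.cos(np.radians(a)),np.sin(np.radians(a))]); ph=np.r_[np.array([.4407,.1202])+.006*fw,.18]; print(ph)
Ts=carry(a,ph,11,az0); check(Ts,bot.sense()["joint_positions"]); rows(Ts,T)
E
```

```text
37.08 [0.5231 0.3162 0.1977] [ 0.26  0.58  0.22  1.4   0.6  -1.88] [ 0.9  0.9 -1.8]
119.80466037194162 54.193283697233596
top [(6509, [323.0, 82.0], [73, 46, 28]), (33, [299.0, 68.0], [80, 49, 32]), (25, [431.0, 106.0], [81, 50, 31]), (1642, [267.0, 174.0], [173, 135, 92]), (632, [317.0, 176.0], [92, 22, 21]), (40, [291.0, 191.0], [189, 149, 102]), (17, [285.0, 201.0], [203, 162, 110]), (793, [277.0, 240.0], [195, 154, 101]), (110, [459.0, 257.0], [96, 71, 54]), (191, [407.0, 303.0], [213, 169, 118]), (39, [577.0, 313.0], [175, 135, 90]), (19, [98.0, 327.0], [218, 171, 117])]
side [(99, [3.0, 10.0], [93, 65, 40]), (260, [265.0, 16.0], [102, 72, 44]), (23, [239.0, 14.0], [101, 75, 48]), (38, [178.0, 19.0], [104, 74, 44]), (28, [240.0, 23.0], [102, 71, 46]), (44, [261.0, 30.0], [103, 71, 44]), (25, [267.0, 35.0], [107, 76, 49]), (58, [238.0, 42.0], [100, 73, 47]), (26, [266.0, 42.0], [105, 74, 47]), (45, [212.0, 42.0], [107, 76, 50]), (19, [194.0, 44.0], [110, 77, 50]), (17, [165.0, 47.0], [103, 72, 43]), (103, [134.0, 52.0], [102, 74, 47]), (60, [174.0, 53.0], [103, 76, 47]), (20, [27
[... 1919 characters left out ...]
ravel": [13, 13, -7], "angular": [0.097, -0.0, 0.135]}, {"grip": 255, "travel": [14, 10, -8], "angular": [0.097, 0.0, 0.135]}, {"grip": 255, "travel": [15, 7, -9], "angular": [0.097, 0.0, 0.135]}, {"grip": 255, "travel": [16, 4, -9], "angular": [0.097, -0.0, 0.135]}]
[{"grip": 255, "travel": [17, 1, -10], "angular": [0.097, 0.0, 0.135]}, {"grip": 255, "travel": [17, -2, -10], "angular": [0.097, 0.0, 0.135]}, {"grip": 255, "travel": [16, -5, -9], "angular": [0.097, -0.0, 0.135]}, {"grip": 255, "travel": [15, -8, -9], "angular": [0.097, 0.0, 0.135]}, {"grip": 255, "travel": [14, -11, -8], "angular": [0.097, 0.0, 0.135]}]
[{"grip": 255, "travel": [12, -13, -6], "angular": [0.097, -0.0, 0.135]}]
```

```bash
python3 - <<'E'
from v import *
for p in [(343,89),(308,92)]: print(at_z("wrist",p,.02))
E
```

```text
[0.49030771 0.33845456 0.02      ]
[0.51285452 0.35454344 0.02      ]
```

>>> arm_command --commands '[{"grip": 255,"travel": [8,14,-7],"angular": [0.097,0.003,0.13]},{"grip": 255,"travel": [13,13,-7],"angular": [0.097,0,0.135]},{"grip": 255,"travel": [14,10,-8],"angular": [0.097,0,0.135]},{"grip": 255,"travel": [15,7,-9],"angular": [0.097,0,0.135]},{"grip": 255,"travel": [16,4,-9],"angular": [0.097,0,0.135]}]'

```text
time: 37.85
position: [0.4881, 0.2307, 0.1955]
eef_rot: [-0.56, 0.769, 0.178, 0.251]
contact_force: [-0.5, 0.6, -1.2]
gripper_width: 0.776
grip_force: 51.8
```

>>> arm_command --commands '[{"grip": 255,"travel": [17,1,-10],"angular": [0.097,0,0.135]},{"grip": 255,"travel": [17,-2,-10],"angular": [0.097,0,0.135]},{"grip": 255,"travel": [16,-5,-9],"angular": [0.097,0,0.135]},{"grip": 255,"travel": [15,-8,-9],"angular": [0.097,0,0.135]},{"grip": 255,"travel": [14,-11,-8],"angular": [0.097,0,0.135]}]'

```text
time: 38.48
position: [0.4529, 0.1401, 0.1866]
eef_rot: [-0.201, 0.929, 0.064, 0.304]
contact_force: [-0.2, -0.3, -1.3]
gripper_width: 0.774
grip_force: 51.8
```

>>> arm_command --commands '[{"grip": 255,"travel": [12,-13,-6],"angular": [0.097,0,0.135]},{"grip": 255,"travel": [0,0,0],"angular": [0,0,0]},{"grip": 255,"travel": [0,0,0],"angular": [0,0,0]}]'

```text
time: 38.85
position: [0.4472, 0.1241, 0.1841]
eef_rot: [-0.128, 0.942, 0.041, 0.307]
contact_force: [0.7, -0.1, -1.4]
gripper_width: 0.771
grip_force: 51.9
```

```bash
python3 - <<'E'
from v import *
info(); T=pose(); print(np.degrees(np.arctan2(T[1,2],T[0,2])),np.degrees(np.arcsin(-T[2,2])),"roll",T[2,1])
save("wrist","w11.png"); pin("cup_mid","top",.158); reds("top",60)
a=15.3; fw=np.array([np.cos(np.radians(a)),np.sin(np.radians(a))]); ph=np.r_[np.array([.4407,.1202])+.006*fw,.085]; plan(ph,tilt(a,54.4),2)
im=cv2.imread("pics/w11.png"); t=grab_frame("top")[:,:,::-1][150:290,150:340]; t=cv2.resize(t,(int(190*400/140),400),interpolation=cv2.INTER_CUBIC)
cv2.imwrite("pics/f.png",cv2.resize(np.hstack([im,t]),(800,int(800*400/(640+t.shape[1])))))
E
```

```text
38.85 [0.4472 0.1241 0.1841] [ 0.27 -0.33 -0.92  0.35 -0.    0.  ] [ 0.7 -0.1 -1.4]
15.354087475639176 53.90464967519023 roll -0.0010530831786450812
cup_mid top 0.74 [317. 178.] [0.5862 0.0057 0.158 ]
cup_mid top 0.68 [263. 242.] [0.442  0.1228 0.158 ]
top [(2634, [257.0, 82.0], [93, 59, 35]), (2184, [270.0, 180.0], [136, 105, 70]), (180, [319.0, 176.0], [66, 12, 14]), (81, [286.0, 232.0], [123, 93, 60]), (76, [458.0, 258.0], [96, 58, 36]), (78, [204.0, 286.0], [137, 105, 71])]
total deg 0.4 per-row ang [-0.001  0.003 -0.   ] n 2
[29, 0, 39] [29, -1, 40]
```

View pics/f.png

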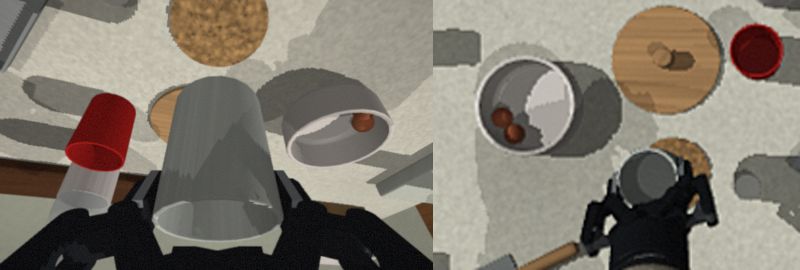

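Both balls lie in the crock, at (503,117) and (514,132) in the right half. The cup is empty above the mat and the lid is where I left it.

```bash
python3 - <<'E'
from h import *
f=lambda x,y:((x-432.8)/1.932+150,y/1.932+150)
print("rim",at_z("top",f(648,180),.202)); print("crock",[at_z("top",f(*p),.055).round(4) for p in [(527,106),(476,106),(578,106),(527,57),(527,155)]])
print("lid",at_z("top",f(667,60),.007)); print("lidLR",[at_z("top",f(*p),.007).round(4) for p in [(613,60),(722,60),(667,5),(667,115)]]); print("tcp",pose()[:3,3])
E
```

```text
rim [0.44286552 0.11871716 0.202     ]
crock [array([0.5272, 0.3056, 0.055 ]), array([0.5261, 0.3728, 0.055 ]), array([0.5283, 0.2387, 0.055 ]), array([0.5912, 0.3082, 0.055 ]), array([0.4638, 0.303 , 0.055 ])]
lid [0.59531239 0.13185328 0.007     ]
lidLR [array([0.5943, 0.2061, 0.007 ]), array([0.5964, 0.0567, 0.007 ]), array([0.6712, 0.1339, 0.007 ]), array([0.5203, 0.1299, 0.007 ])]
tcp [0.44713353 0.12301323 0.1830642 ]
```

>>> arm_command --commands '[{"grip": 255,"travel": [20,0,27],"angular": [0,0,0]},{"grip": 255,"travel": [20,0,27],"angular": [0,0,0]},{"grip": 255,"travel": [20,0,28],"angular": [0,0,0]},{"grip": 255,"travel": [4,0,5],"angular": [0,0,0]},{"grip": 255,"travel": [0,0,0],"angular": [0,0,0]}]'

```text
time: 39.72
position: [0.4464, 0.1228, 0.0753]
eef_rot: [-0.126, 0.943, 0.04, 0.306]
contact_force: [-0.2, 0.1, -0.8]
gripper_width: 0.774
grip_force: 51.9
```

>>> arm_command --commands '[{"grip": 255,"travel": [2,0,3],"angular": [0,0,0]},{"grip": 255,"travel": [0,0,0],"angular": [0,0,0]},{"grip": 255,"travel": [0,0,0],"angular": [0,0,0]}]'

```text
time: 40.1
position: [0.4471, 0.1231, 0.0725]
eef_rot: [-0.126, 0.943, 0.04, 0.306]
contact_force: [-0.9, -0.6, -1.2]
gripper_width: 0.777
grip_force: 51.8
```

>>> arm_command --commands '[{"grip": 255,"travel": [2,0,2],"angular": [0,0,0]},{"grip": 255,"travel": [0,0,0],"angular": [0,0,0]}]'

```text
time: 40.35
position: [0.4474, 0.1232, 0.07]
eef_rot: [-0.126, 0.943, 0.04, 0.305]
contact_force: [-0.1, -0.6, -1.2]
gripper_width: 0.772
grip_force: 51.8
```

```bash
python3 - <<'E'
from h import *
info()
E
```

```text
40.35 [0.4474 0.1232 0.07  ] [ 0.27 -0.11 -1.13 -0.08 -0.    0.01] [-0.1 -0.6 -1.2]
```

>>> arm_command --commands '[{"grip": 255,"travel": [1,0,1],"angular": [0,0,0]},{"grip": 0,"travel": [0,0,0],"angular": [0,0,0]},{"grip": 0,"travel": [0,0,0],"angular": [0,0,0]},{"grip": 0,"travel": [0,0,0],"angular": [0,0,0]},{"grip": 0,"travel": [0,0,-40],"angular": [0,0,0]}]'

```text
time: 40.98
position: [0.424, 0.1168, 0.0993]
eef_rot: [-0.126, 0.944, 0.04, 0.302]
contact_force: [-1.3, -1.0, 0.9]
gripper_width: 0.998
grip_force: 0.0
```

>>> arm_command --commands '[{"grip": 0,"travel": [-6,0,-50],"angular": [0,0,0]},{"grip": 0,"travel": [-23,0,-33],"angular": [0,0,0]},{"grip": 0,"travel": [-29,0,-41],"angular": [0,0,0]},{"grip": 0,"travel": [0,0,0],"angular": [0,0,0]}]'

```text
time: 41.48
position: [0.4023, 0.111, 0.2407]
eef_rot: [-0.126, 0.942, 0.041, 0.308]
contact_force: [-0.1, 0.1, -0.8]
gripper_width: 1.002
grip_force: 0.0
```

```bash
python3 - <<'E'
from h import *
info(); pin("cup_mid","top",.0465); pin("lid_knob","top",.022)
plan([.592,.138,.19],tilt(15,89.9),6)
E
```

```text
41.48 [0.4023 0.111  0.2407] [ 0.27 -0.5  -0.86  0.58 -0.01  0.01] [-0.1  0.1 -0.8]
cup_mid top 0.76 [317. 176.] [0.6055 0.0109 0.0465]
cup_mid top 0.67 [274. 240.] [0.4441 0.1156 0.0465]
lid_knob top 0.69 [269. 181.] [0.5929 0.1363 0.022 ]
total deg 35.6 per-row ang [0.    0.103 0.001] n 6
[-22, -4, 25] [-24, -4, 22] [-26, -4, 20] [-28, -4, 17] [-30, -4, 14] [-31, -4, 11]
```

>>> arm_command --commands '[{"grip": 0,"travel": [-22,-4,25],"angular": [0,0.103,0]},{"grip": 0,"travel": [-24,-4,22],"angular": [0,0.103,0]},{"grip": 0,"travel": [-26,-4,20],"angular": [0,0.103,0]},{"grip": 0,"travel": [-28,-4,17],"angular": [0,0.103,0]},{"grip": 0,"travel": [-30,-4,14],"angular": [0,0.103,0]}]'

```text
time: 42.3
position: [0.5609, 0.1332, 0.1973]
eef_rot: [-0.132, 0.99, 0.007, 0.052]
contact_force: [-0.1, 0.3, 0.7]
gripper_width: 0.998
grip_force: 0.0
```

>>> arm_command --commands '[{"grip": 0,"travel": [-31,-4,11],"angular": [0,0.103,0]},{"grip": 0,"travel": [0,0,0],"angular": [0,0,0]},{"grip": 0,"travel": [0,0,0],"angular": [0,0,0]}]'

```text
time: 42.68
position: [0.59, 0.1373, 0.1907]
eef_rot: [-0.132, 0.991, 0.0, 0.005]
contact_force: [-0.7, -1.1, 1.2]
gripper_width: 1.001
grip_force: 0.0
```

```bash
python3 - <<'E'
from h import *
info(); T=pose(); print(T[:3,:3].round(3).tolist()); pin("lid_knob","wrist",.022); pin("crock_rim","wrist",.055); pin("cup_mid","wrist",.0465)
# lid disc by colour in wrist image
im=cv2.cvtColor(grab_frame("wrist"),cv2.COLOR_RGB2HSV); m=cv2.inRange(im,(8,70,60),(25,255,255)); n,l,st,ce=cv2.connectedComponentsWithStats(m)
for i in sorted(range(1,n),key=lambda i:-st[i,4])[:3]:
    cn=max(cv2.findContours((l==i).astype(np.uint8),0,1)[0],key=cv2.contourArea); e=cv2.fitEllipse(cv2.convexHull(cn)); print(st[i],np.round(e[0],1),np.round(e[1],1),at_z("wrist",e[0],.007,T).round(4))
p=np.array([.592,.1385,.035]); plan([.592,.1385,.04],tilt(15,90),3)
E
```

```text
42.67 [0.59   0.1373 0.1907] [ 0.23  0.44  0.13  1.26 -0.   -0.04] [-0.7 -1.1  1.2]
[[-0.965, -0.262, 0.01], [-0.262, 0.965, 0.002], [-0.011, -0.001, -1.0]]
lid_knob wrist 0.91 [319. 193.] [0.5979 0.1377 0.022 ]
crock_rim wrist 0.66 [564. 177.] [0.5291 0.3113 0.055 ]
cup_mid wrist 0.69 [159. 162.] [0.6007 0.0109 0.0465]
[  237    99   165   161 20669] [319.2 179.1] [160.1 164.5] [0.5893 0.1358 0.007 ]
[ 292    0  125   62 3042] [354.5  -7.9] [125.1 138.9] [0.4398 0.1237 0.007 ]
[215 354  62  30 779] [243.3 366.6] [28.9 61.6] [0.8059 0.1114 0.007 ]
total deg 0.8 per-row ang [-0.     0.005  0.001] n 3
[0, 0, 51] [0, 0, 51] [0, 0, 51]
```

>>> arm_command --commands '[{"grip": 0,"travel": [-2,1,51],"angular": [0,0.01,0]},{"grip": 0,"travel": [0,0,51],"angular": [0,0,0]},{"grip": 0,"travel": [0,0,51],"angular": [0,0,0]},{"grip": 0,"travel": [0,0,0],"angular": [0,0,0]},{"grip": 255,"travel": [0,0,0],"angular": [0,0,0]}]' --force 40

```text
time: 43.65
position: [0.5943, 0.1393, 0.0414]
eef_rot: [-0.132, 0.991, -0.0, 0.002]
contact_force: [0.0, 0.3, 0.3]
gripper_width: 0.815
grip_force: 0.0
```

>>> arm_command --commands '[{"grip": 255,"travel": [0,0,0],"angular": [0,0,0]},{"grip": 255,"travel": [0,0,0],"angular": [0,0,0]},{"grip": 255,"travel": [0,0,0],"angular": [0,0,0]},{"grip": 255,"travel": [0,0,0],"angular": [0,0,0]},{"grip": 255,"travel": [0,0,0],"angular": [0,0,0]}]'

```text
time: 44.28
position: [0.5941, 0.1392, 0.0406]
eef_rot: [-0.132, 0.991, -0.0, 0.002]
contact_force: [-2.9, -0.1, 11.7]
gripper_width: 0.283
grip_force: 38.6
```

>>> arm_command --commands '[{"grip": 255,"travel": [0,0,-50],"angular": [0,0,0]},{"grip": 255,"travel": [0,0,-50],"angular": [0,0,0]},{"grip": 255,"travel": [0,0,0],"angular": [0,0,0]},{"grip": 255,"travel": [0,0,0],"angular": [0,0,0]}]'

```text
time: 44.78
position: [0.5929, 0.139, 0.1388]
eef_rot: [-0.132, 0.991, -0.0, 0.001]
contact_force: [-0.1, 0.7, -1.7]
gripper_width: 0.281
grip_force: 40.1
```

```bash
cat > w.py <<'E'
from h import *
info(); T=pose(); print(T[:3,:3].round(3).tolist())
def disc(camn,z,name):
    g=grab_frame(camn); im=cv2.cvtColor(g,cv2.COLOR_RGB2HSV); m=cv2.inRange(im,(8,70,60),(25,255,255)); n,l,st,ce=cv2.connectedComponentsWithStats(m)
    for i in sorted(range(1,n),key=lambda i:-st[i,4])[:4]:
        cn=max(cv2.findContours((l==i).astype(np.uint8),0,1)[0],key=cv2.contourArea); e=cv2.fitEllipse(cv2.convexHull(cn)); print(camn,name,st[i,4],np.round(e[0],1),np.round(e[1],1),at_z(camn,e[0],z,T).round(4))
E
python3 - <<'E'
from w import *
lz=T[2,3]-.033+.007
disc("wrist",lz,"lid"); disc("top",lz,"lid"); pin("crock_rim","top",.055); pin("crock_rim","wrist",.055)
print("crock target delta tool", totool([.5255-T[0,3],.3140-T[1,3],0]))
E
```

```text
44.77 [0.5929 0.139  0.1388] [ 0.23  0.47  0.06  1.15 -0.   -0.03] [-0.1  0.7 -1.7]
[[-0.965, -0.262, 0.002], [-0.262, 0.965, -0.0], [-0.002, -0.001, -1.0]]
wrist lid 53745 [320.9 232.7] [275.6 306.9] [0.5805 0.1362 0.1128]
wrist lid 3721 [360.9 -29.5] [149.1 164.4] [0.4757 0.1232 0.1128]
wrist lid 892 [645.  154.7] [57.1 78.2] [0.5103 0.2594 0.1128]Traceback (most recent call last):
  File "<stdin>", line 3, in <module>
  File "w.py", line 6, in disc
    cn=max(cv2.findContours((l==i).astype(np.uint8),0,1)[0],key=cv2.contourArea); e=cv2.fitEllipse(cv2.convexHull(cn)); print(camn,name,st[i,4],np.round(e[0],1),np.round(e[1],1),at_z(camn,e[0],z,T).round(4))
                                                                                    ~~~~~~~~~~~~~~^^^^^^^^^^^^^^^^^^^^
cv2.error: OpenCV(4.12.0) /io/opencv/modules/imgproc/src/shapedescr.cpp:361: error: (-201:Incorrect size of input array) There should be at least 5 points to fit the ellipse in function 'fitEllipseNoDirect'
```

>>> arm_command --commands '[{"grip": 255,"travel": [4,37,0],"angular": [0,0,0]},{"grip": 255,"travel": [4,37,0],"angular": [0,0,0]},{"grip": 255,"travel": [4,37,0],"angular": [0,0,0]},{"grip": 255,"travel": [3,37,0],"angular": [0,0,0]},{"grip": 255,"travel": [3,38,0],"angular": [0,0,0]}]'

```text
time: 45.45
position: [0.5259, 0.3146, 0.1374]
eef_rot: [-0.132, 0.991, -0.001, 0.0]
contact_force: [0.3, 0.7, -1.8]
gripper_width: 0.283
grip_force: 40.0
```

>>> arm_command --commands '[{"grip": 255,"travel": [0,0,0],"angular": [0,0,0]},{"grip": 255,"travel": [0,0,20],"angular": [0,0,0]},{"grip": 255,"travel": [0,0,14],"angular": [0,0,0]},{"grip": 255,"travel": [0,0,0],"angular": [0,0,0]}]'

```text
time: 45.95
position: [0.5264, 0.3128, 0.1034]
eef_rot: [-0.132, 0.991, -0.001, -0.0]
contact_force: [0.3, 0.9, -0.7]
gripper_width: 0.283
grip_force: 40.1
```

```bash
python3 - <<'E'
from h import *
info(); p=pose()[:3,3]; print(totool([.527-p[0],.3138-p[1],0])); pin("lid_knob","top",.085); print(pose()[:3,2])
E
```

```text
45.95 [0.5264 0.3128 0.1034] [ 0.54  0.5   0.01  1.08 -0.    0.27] [ 0.3  0.9 -0.7]
[-0.8  0.8 -0. ]
lid_knob top 0.88 [191. 204.] [0.5264 0.3147 0.085 ]
[ 2.17777525e-03 -2.74551637e-04 -9.99997591e-01]
```

Lower in small steps until contact.

>>> arm_command --commands '[{"grip": 255,"travel": [-1,1,5],"angular": [0,0,0]},{"grip": 255,"travel": [0,0,2],"angular": [0,0,0]},{"grip": 255,"travel": [0,0,0],"angular": [0,0,0]},{"grip": 255,"travel": [0,0,0],"angular": [0,0,0]}]'

```text
time: 46.55
position: [0.5279, 0.3152, 0.0981]
eef_rot: [-0.132, 0.991, -0.0, 0.001]
contact_force: [0.6, 0.0, -0.8]
gripper_width: 0.282
grip_force: 40.1
```

>>> arm_command --commands '[{"grip": 255,"travel": [0,0,2],"angular": [0,0,0]},{"grip": 255,"travel": [0,0,0],"angular": [0,0,0]}]'

```text
time: 46.8
position: [0.5278, 0.3151, 0.0959]
eef_rot: [-0.132, 0.991, -0.0, 0.001]
contact_force: [0.7, -1.2, -1.1]
gripper_width: 0.282
grip_force: 40.1
```

>>> arm_command --commands '[{"grip": 255,"travel": [0,-1,2],"angular": [0,0,0]},{"grip": 255,"travel": [0,0,0],"angular": [0,0,0]},{"grip": 255,"travel": [0,0,0],"angular": [0,0,0]}]'

```text
time: 47.18
position: [0.5279, 0.315, 0.0955]
eef_rot: [-0.132, 0.991, 0.001, 0.002]
contact_force: [-10.0, 1.2, 19.5]
gripper_width: 0.28
grip_force: 42.1
```

>>> arm_command --commands '[{"grip": 255,"travel": [0,0,2],"angular": [0,0,0]},{"grip": 255,"travel": [0,0,0],"angular": [0,0,0]}]'

```text
time: 47.42
position: [0.528, 0.315, 0.0954]
eef_rot: [-0.132, 0.991, 0.001, 0.002]
contact_force: [-20.1, -4.3, 45.6]
gripper_width: 0.282
grip_force: 44.7
```

>>> arm_command --commands '[{"grip": 255,"travel": [0,0,-3],"angular": [0,0,0]},{"grip": 0,"travel": [0,0,0],"angular": [0,0,0]},{"grip": 0,"travel": [0,0,0],"angular": [0,0,0]},{"grip": 0,"travel": [0,0,0],"angular": [0,0,0]},{"grip": 0,"travel": [0,0,-50],"angular": [0,0,0]}]'

```text
time: 48.05
position: [0.5261, 0.313, 0.142]
eef_rot: [-0.132, 0.991, -0.002, -0.002]
contact_force: [0.5, 0.2, 0.4]
gripper_width: 1.0
grip_force: 0.0
```

>>> arm_command --commands '[{"grip": 0,"travel": [0,0,-60],"angular": [0,0,0]},{"grip": 0,"travel": [60,0,0],"angular": [0,0,0]},{"grip": 0,"travel": [0,0,0],"angular": [0,0,0]},{"grip": 0,"travel": [0,0,0],"angular": [0,0,0]}]'

```text
time: 48.55
position: [0.4699, 0.2985, 0.2048]
eef_rot: [-0.132, 0.991, -0.0, 0.001]
contact_force: [0.8, 0.4, 0.6]
gripper_width: 1.001
grip_force: 0.0
```

```bash
python3 - <<'E'
from h import *
info(); T=pose()
g=grab_frame("wrist"); im=cv2.cvtColor(g,cv2.COLOR_RGB2HSV); m=cv2.inRange(im,(8,70,60),(25,255,255)); n,l,st,ce=cv2.connectedComponentsWithStats(m)
i=max(range(1,n),key=lambda i:st[i,4]); cn=max(cv2.findContours((l==i).astype(np.uint8),0,1)[0],key=cv2.contourArea); e=cv2.fitEllipse(cv2.convexHull(cn)); print("wrist",st[i],e,at_z("wrist",e[0],.062,T))
pts=np.array([at_z("wrist",p[0],.062,T)[:2] for p in cv2.convexHull(cn)]); print("enclosing",cv2.minEnclosingCircle(pts.astype(np.float32)))
t=grab_frame("top"); im=cv2.cvtColor(t,cv2.COLOR_RGB2HSV); m=cv2.inRange(im,(8,60,60),(25,255,255))[165:245,150:240]
cn=np.vstack(cv2.findContours(m,0,1)[0]); hp=cv2.convexHull(cn)[:,0]+[150,165]; pts=np.array([at_z("top",p,.062)[:2] for p in hp]); print("top lid",cv2.minEnclosingCircle(pts.astype(np.float32)), cv2.fitEllipse(pts.astype(np.float32)[:,None]))
for n,z in (("cup_mid",.0465),("lid_knob",.077),("cap",0),("jar",0),("spirit",0),("logger_mid",.163),("crock_rim",.055)): pin(n,"top",z,2)
E
```

```text
48.55 [0.4699 0.2985 0.2048] [ 0.57  0.34  0.02  1.25 -0.    0.3 ] [0.8 0.4 0.6]
wrist [  232   177   179   165 22981] ((321.0865783691406, 259.109130859375), (164.26126098632812, 178.7320556640625), 91.23478698730469) [0.52396161 0.31360665 0.062     ]
enclosing ((0.5287735462188721, 0.31536921858787537), 0.07504266500473022)
top lid ((0.5307164788246155, 0.31134527921676636), 0.07517289370298386) ((0.53057861328125, 0.3115897476673126), (0.14849738776683807, 0.149507075548172), 12.376317024230957)
cup_mid top 0.7 [316. 180.] [0.5946 0.0115 0.0465]
cup_mid top 0.66 [272. 242.] [0.4368 0.1209 0.0465]
lid_knob top 0.58 [193. 205.] [0.5266 0.3122 0.077 ]
lid_knob top 0.39 [273. 239.] [0.4466 0.1132 0.077 ]
cap top 0.66 [314. 248.] [0.4215 0.0153 0.    ]
jar top 0.61 [459. 258.] [ 0.4039 -0.3571  0.    ]
spirit top 0.95 [324. 140.] [ 0.7074 -0.004   0.    ]
logger_mid top 0.6 [435. 191.] [ 0.5617 -0.25    0.163 ]
```

```bash
python3 - <<'E'
from h import *
def lid(im):
    m=cv2.inRange(cv2.cvtColor(im,cv2.COLOR_BGR2HSV),(8,60,60),(25,255,255))[165:245,150:240]
    cn=np.vstack(cv2.findContours(m,0,1)[0]); hp=cv2.convexHull(cn)[:,0]+[150,165]; pts=np.array([at_z("top",p,.062)[:2] for p in hp]); return cv2.minEnclosingCircle(pts.astype(np.float32))
print("initial lid",lid(cv2.imread("pics/top0.png")))
f=cv2.cvtColor(cv2.imread("pics/f.png"),cv2.COLOR_BGR2GRAY)[40:170,460:640]
c=cv2.HoughCircles(cv2.GaussianBlur(f,(3,3),0),cv2.HOUGH_GRADIENT,1,200,param1=120,param2=15,minRadius=44,maxRadius=54)
for x,y,r in c[0]: print(x+460,y+40,r,at_z("top",((x+460-432.8)/1.932+150,(y+40)/1.932+150),.055),"r mm",r/1.932*2.6)
E
```

```text
initial lid ((0.5293257832527161, 0.30855971574783325), 0.07517129182815552)
524.5 104.5 49.0 [0.5291057  0.30896781 0.055     ] r mm 65.942024
```

```bash
python3 - <<'E'
from h import *
t=grab_frame("top")[:,:,::-1].copy(); cv2.imwrite("pics/end.png",t)
for nm,im in (("start",cv2.imread("pics/top0.png")),("end",t)):
    g=cv2.resize(cv2.cvtColor(im,cv2.COLOR_BGR2GRAY)[215:270,240:300],None,fx=4,fy=4,interpolation=cv2.INTER_CUBIC)
    c=cv2.HoughCircles(cv2.GaussianBlur(g,(5,5),0),cv2.HOUGH_GRADIENT,1,300,param1=100,param2=12,minRadius=48,maxRadius=60)
    if c is not None: x,y,r=c[0][0]; print(nm,"cup rim",at_z("top",(x/4+240,y/4+215),.089).round(4),r/4)
    m=cv2.inRange(cv2.cvtColor(im,cv2.COLOR_BGR2HSV),(8,70,60),(25,255,255))[210:270,240:305]
    hp=cv2.convexHull(np.vstack(cv2.findContours(m,0,1)[0]))[:,0]+[240,210]; pts=np.array([at_z("top",p,.004)[:2] for p in hp]); print("mat",cv2.minEnclosingCircle(pts.astype(np.float32)))
E
```

```text
start cup rim [0.4354 0.119  0.089 ] 12.625
mat ((0.4413678050041199, 0.12148387730121613), 0.05011628195643425)
end cup rim [0.4449 0.1198 0.089 ] 14.575
mat ((0.4414627254009247, 0.12154116481542587), 0.0500776506960392)
```

```bash
python3 -c "
from station import bot
print(bot.close_job())"
```

```text
the job is handed in; nothing more can be done
None
```

The job is handed in: both balls that were in the wheel are in the crock, the logger is still in its pocket, the empty cup is upright within about 4 mm of the mat's centre, the lid is back on the crock within about 3 mm, and the bottle, jar and cap look unmoved.

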